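# Proof-test a batch of fired clay bars

## Task

Proof-test the batch of fired clay bars: lay all of them from the ware board side by side and front to back across the middle of the test bed, swing the toggle clamp down onto them, then pull the gauge out until its pointer is in the green band, hold it there for about two seconds (never into the red) and let it go fully home. Then swing the clamp fully open again and set all the bars down in the green tray, leaving everything else where it stands.

Things in the scene. Friction and masses are not known exactly. Their poses are not given: they have to be found in the camera images.
- rig: fixed grey proof-test rig: flat deck, x -120..175 mm, y -140..185 mm, top at z = 20 mm. Origin: on the table under the middle of the bed; x points away from the robot, y left, z up
- bed (a point): middle of the test bed, on the deck's top; axes as the rig's. The bed is a black mat level with the deck, x -37..37 mm, y -95..95 mm; yellow lines split it into four bays 46 mm wide, centred at y = -69, -23, 23, 69 mm. One bar per bay is usual, its long side along x, its middle at x = 0, where the clamp's pressing bar comes down
- clamp (a joint): rad, over-centre toggle clamp: steel arm hinged behind the bed with a pressing bar (180 mm along rig y, 24 mm wide) 130 mm from the hinge. 0 = arm level towards the robot, pressing on the bars (-0.06 with none); 1.65 = standing up, slightly back, fully open. A spring snaps it away from 0.8 rad either way, with about 1.5 N m at each end (8 N at the knob)
- clamp_knob (a point): centre of the red knob at the end of the clamp arm, 195 mm from the hinge: a disc 30 mm across and 18 mm wide, flat sides facing rig +-y; 65 mm above the table when closed, 260 mm when open. Can be pinched from above on its flat sides at any angle of the arm and led round the hinge
- clamp_hinge (a point): point on the clamp's hinge axis (rig y): rig x = 130 mm, y = 0, z = 65 mm. Axes as the rig's
- gauge (a joint): m, how far the sprung pull gauge is drawn out towards rig -x; 0 = home, stop at 0.080. Spring 200 N/m with 2.4 N preload: 12.5 N at 0.050; springs home when let go. Its red pointer runs along a painted scale: green band 0.045 to 0.055, red band from 0.065
- gauge_grip (a point): grip point of the gauge's handle, an orange upright paddle 12 mm thick (rig x) and 40 mm wide (rig y), left of the bed at rig y = 145 mm; top at z = 88 mm, this point in its middle at z = 68 mm, x = -50 mm at home. Behind it a rod (8 mm, at z = 38 mm) runs into a blue housing 44 mm back
- board: fixed plywood ware board 200 by 200 by 12 mm on which the bars start, left or right of the rig. Origin: centre of its underside; z up
- tray: fixed shallow green tray for tested bars, 210 by 210 mm outside, walls 6 mm thick and 18 mm high over the table, inner floor 6 mm above the table; on the other side of the rig. Origin: centre of its underside; z up
- bar1: loose fired-clay test bar, terracotta red, 50 by 30 by 30 mm, about 90 g; origin at its centre, x along its 50 mm length. May be absent (None)
- bar2: loose fired-clay test bar, cream, 50 by 30 by 30 mm, about 90 g; origin at its centre, x along its 50 mm length. May be absent (None)
- bar3: loose fired-clay test bar, brown, 50 by 30 by 30 mm, about 90 g; origin at its centre, x along its 50 mm length. May be absent (None)
- bar4: loose fired-clay test bar, pale grey, 50 by 30 by 30 mm, about 90 g; origin at its centre, x along its 50 mm length. May be absent (None)
- jar_a: bystander, leave alone: glaze jar, white lid, 60 mm wide, 85 mm high; origin at its underside or middle
- jar_b: bystander, leave alone: glaze jar, blue lid, 60 mm wide, 85 mm high; origin at its underside or middle
- mug: bystander, leave alone: blue ceramic cup 76 mm wide, 85 mm high; origin at its underside or middle
- mould: bystander, leave alone: plaster mould half 70 by 60 by 45 mm; origin at its underside or middle
- brush: bystander, leave alone: glaze brush lying down; origin at its underside or middle
- spatula: bystander, leave alone: spatula lying down; origin at its underside or middle
Not all that is in view belongs to the job. Of the things like the bar4, leave any that is yellow; of the rest the larger one is meant.

How it is judged:
By the outcome, as a careful person would: the job done as asked, in the order asked, and still so for the second after the job is handed in, with the robot touching nothing.
Of bar1, bar2, bar3, bar4 only 2 to 4 are there at a start; the rules pass over those that are not, and their reading is None.
At some moment in a run one of bar1, bar2, bar3, bar4 may be knocked a few centimetres aside while the robot is not near it.
Once in a run the grip may slacken for a moment while it holds something.
It also fails if it takes over 210 s, if anything falls off the work surface, if the arm or the gripper's body presses on something with over 40 N, if the wrist force passes 120 N, or if a joint passes its speed limit or range.

## Robot

A 6-joint arm with a two-finger parallel gripper is mounted at the origin on the work surface. World frame = base frame: x ahead of the robot, y to its left, z up, the work surface at z = 0. Lengths are in m, angles in rad, forces in N, time in s.
With the tool pointing down it reaches from about 0.35 to 0.975 m from the base axis. Payload 4.9 kg.
Tool frame: the origin (TCP) lies on the centre line of the jaws, within the pads' length; the fingertips stand 14 mm ahead of it and the grasp point (between the pads) lies 5 mm behind it (nose_length is the distance from the TCP to the fingertips, in m); y points along the fingers, x is the direction in which the jaws open and shut, and the axes are right-handed (so a half turn about y gives the same grasp; the last joint's range is limited). The gripper opens to 85 mm and grips with 20 to 120 N. Pads are 22 mm wide; open, the fingers measure 114 mm over their backs; the gripper's body (76 mm by 85 mm) begins 54 mm behind the grasp point. The pads swing forward as they close: fully open they stand 13 mm farther back than shut.
Start: joints at [-1.239, 0.053, 1.613, -0, 1.476, -0.119], TCP at [0.272, -0.563, 0.216] pointing down, gripper open.
Joint ranges: [-3.01, 3.01], [-1.01, 2.22], [0.06, 2.58], [-1.02, 4.17], [0.09, 2.62], [-3.14, 3.14]. Speed limits (rad/s): [2.57, 2.57, 3.14, 3.14, 3.14, 3.14].

## Interface

Orientations are given as a rotation vector (axis times angle).
In Python, from station import get_obs, get_image, finish_job, nose_length gives the robot as it stands.
- The arm moves only by the tool send_rows, never from a script. Its argument "deltas" is a list of rows, each a list of 7 numbers: the gripper's target within -1 to 1 (fully open at 1, half-way at 0, shut at -1), then the shift along the tool's x, y, z in m, then the turn, a rotation vector about the tool's x, y, z in degrees. In form: [[hand, tx, ty, tz, wx, wy, wz], ...]. A call has exactly 10 rows; each row is the pose to reach, as a shift and turn from the pose commanded when the call began, along the tool's axes at that moment; what a row does not reach only later rows make up. A row lasts 1/8 s, in which the tool goes at most 62.5 mm and 10.7 degrees, less where a joint would pass 70% of its speed; a pose out of reach is approached as far as the arm can. A call with a gripper value outside its range is refused whole. The fingers move at their own pace and stop on an object; "newtons" is the grip in N (left out, the last holds). Time passes only in rows, so rows that repeat a pose let the fingers close, or fill a call up. It gives the time, the measured TCP pose, the force and the opening at its end, in the units of the state.
- get_obs(): the state, without advancing time (a new reading comes with each control period).
- get_image(name): name is "scene" or "top" or "wrist"; returns a dict with "frame" (384x512x3 uint8, red, green, blue), "mtx" (3x3 intrinsics, pixels), "D" ([k1, k2, p1, p2, k3] as OpenCV has them; the pictures are not rectified), "rvec" (rotation vector, rad) and "tvec" (3), from world to camera coordinates, as OpenCV has them. Camera axes: x right, y down, z forward; pixel columns grow to the right and rows downward; lengths in m; the calibration is good to about 2 mm. A picture is of the moment at which its call begins. There is no depth.
- finish_job(): hands the job in, once; it reports no verdict.
The state is a dict: "t": time; "q": joint angles; "dq": joint speeds; "effort": joint torques, N m; "tool_pos": TCP position; "tool_rot": TCP orientation; "contact_force": force on the tool from outside, world axes, zero at the start; "wrist_torque": the same for the moment, N m; "opening": finger opening in m.
Only numpy, scipy, OpenCV 4.12 (cv2) and the standard library are available. Lean on these libraries where they do the work, as an engineer would, in place of code of your own. Each camera call takes 0.05 s, during which the arm holds its last target.

## Working session

There is one attempt and no reset: what is moved stays moved. The work goes in short steps, Python scripts to look and compute and a tool call to move; the robot and the scene stay as the last step left them, time stands still between calls to the robot, and variables do not carry over. Pictures are saved under pics/ and viewed, and the job is handed in when it is done.

Besides the shell and the picture viewer there is one more tool, called as name(argument=value, ...) on one line, values as JSON. send_rows: Moves the arm, as the interface text tells. Its arguments: {"type":"object","properties":{"deltas":{"type":"array"},"newtons":{"type":"number"}},"required":["deltas"]}

```bash
ls; mkdir -p pics; python3 - <<'E'
from station import *
import cv2
o=get_obs(); print(o, nose_length)
for n in ("scene","top","wrist"):
    d=get_image(n); cv2.imwrite(f"pics/{n}0.png",d["frame"][:,:,::-1]); print(n,d["mtx"].tolist(),d["D"],d["rvec"],d["tvec"])
E
```

```text
pics
{'t': 0.0, 'q': array([-1.23900679e+00,  5.33339418e-02,  1.61431736e+00,  1.30533833e-05,
        1.47599883e+00, -1.19011329e-01]), 'dq': array([-0.00228454, -0.00070408,  0.00088534, -0.00033096, -0.00016445,
       -0.0002959 ]), 'effort': array([-1.68594528e-03, -3.93680835e+01, -3.70177674e+01, -1.79461103e-04,
        7.21996883e-03,  7.52765231e-06]), 'tool_pos': array([ 0.27208418, -0.56193185,  0.21516331]), 'tool_rot': array([-1.38803978,  0.87220287, -0.86959115]), 'contact_force': array([ 0.55038842,  0.18600104, -0.98258255]), 'wrist_torque': array([-0.03526433,  0.03855135, -0.05967534]), 'opening': 0.08518616177734004} 0.014
scene [[440.45247906153395, 0.0, 256.671497034329], [0.0, 440.45247906153395, 191.97835299365786], [0.0, 0.0, 1.0]] [-0.16177794  0.          0.          0.          0.        ] [ 1.762662    1.42120433 -0.76039327] [-0.10049654 -0.22885803  1.67697878]
top [[390.70342093126055, 0.0, 252.23905416889727], [0.0, 390.70342093126055, 191.9465793626174], [0.0, 0.0, 1.0]] [0.02661271 0.         0.         0.         0.        ] [ 2.13431784 -2.11482359  0.21336123] [-0.02721249  0.54406793  0.97450271]
wrist [[288.4105823458068, 0.0, 254.1971866515999], [0.0, 288.4105823458068, 188.7042506005235], [0.0, 0.0, 1.0]] [0.02548023 0.         0.         0.         0.        ] [-2.44846321  1.53306957  0.22297716] [-0.62547972 -0.03730982  0.37773129]
```

```bash
python3 - <<'E'
import cv2
for n in ("scene","top","wrist"):
    i=cv2.imread(f"pics/{n}0.png"); cv2.imwrite(f"pics/{n}0b.png",cv2.resize(i,(800,600),interpolation=cv2.INTER_CUBIC))
E
```

```text
(no output)
```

View pics/scene0b.png

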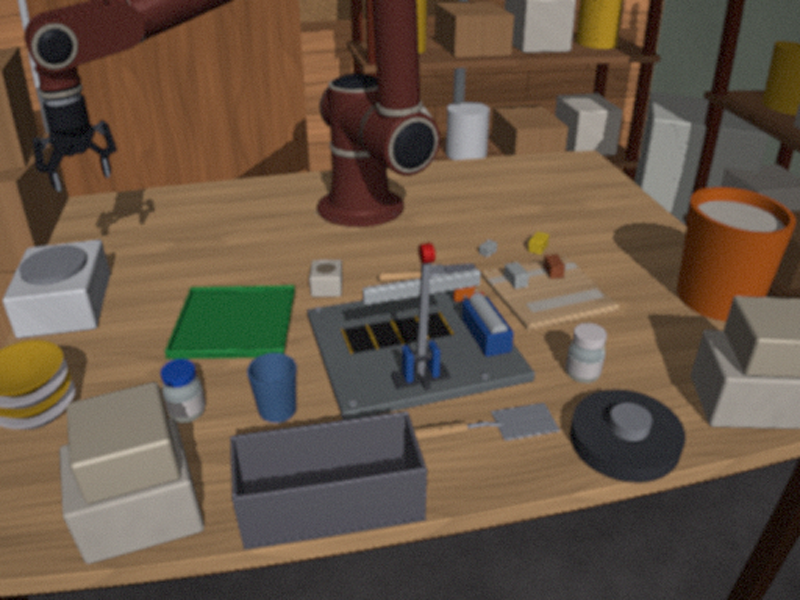

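View pics/top0b.png

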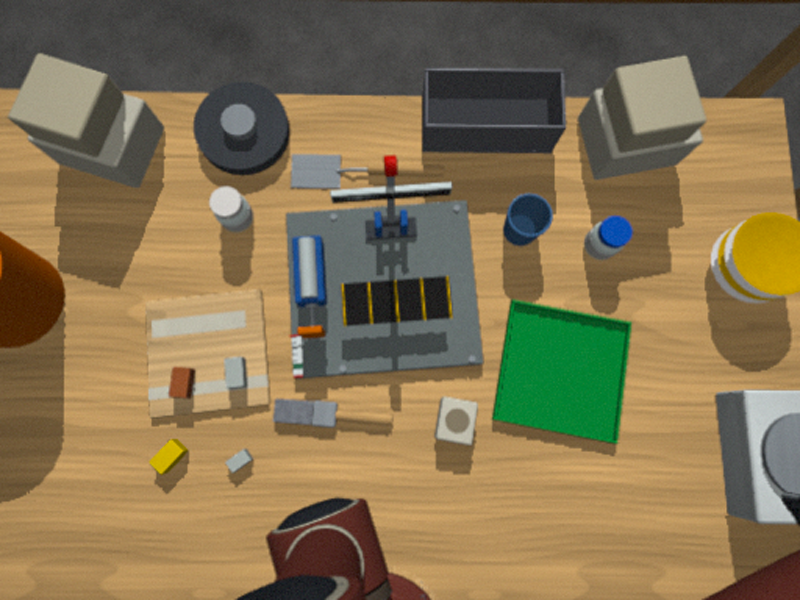

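View pics/wrist0b.png

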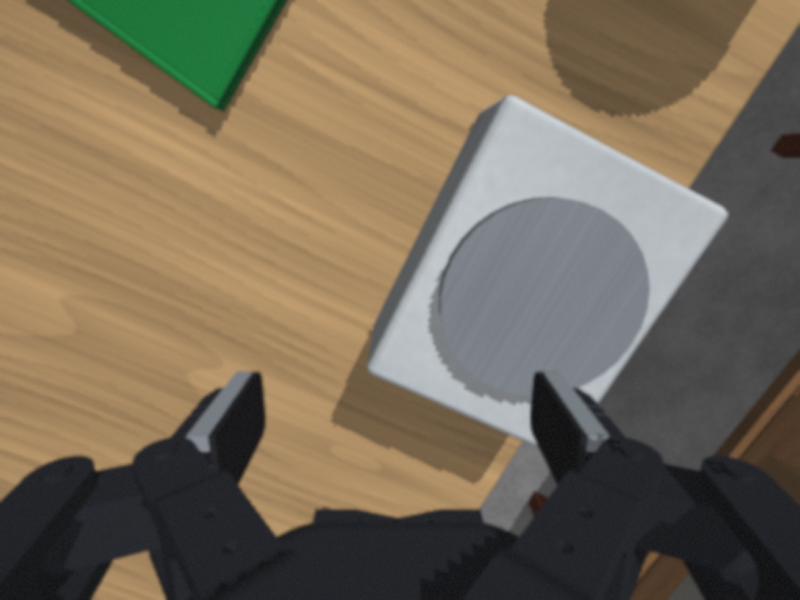

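```bash
cat > h.py <<'E'
import numpy as np, cv2
from station import *
from scipy.spatial.transform import Rotation as R
def ray(d,u,v):
    p=cv2.undistortPoints(np.array([[[u,v]]],float),d["mtx"],d["D"])[0,0]
    Rm=cv2.Rodrigues(d["rvec"])[0]; C=-Rm.T@d["tvec"]
    return C, Rm.T@np.array([p[0],p[1],1])
def at(d,u,v,z):
    C,r=ray(d,u,v); return C+r*(z-C[2])/r[2]
def proj(d,P):
    return cv2.projectPoints(np.array(P,float).reshape(-1,1,3),d["rvec"],d["tvec"],d["mtx"],d["D"])[0][:,0]
def crop(d,name,x0,y0,x1,y1,s):
    i=d["frame"][y0:y1,x0:x1,::-1]
    cv2.imwrite("pics/"+name,cv2.resize(i,None,fx=s,fy=s,interpolation=cv2.INTER_CUBIC))
E
python3 - <<'E'
from h import *
d=get_image("top")
np.savez("top0.npz",**d)
crop(d,"board.png",80,170,180,320,4)
crop(d,"rig.png",170,90,320,250,5) if 0 else crop(d,"rig.png",170,120,320,250,5)
E
```

```text
(no output)
```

View pics/board.png

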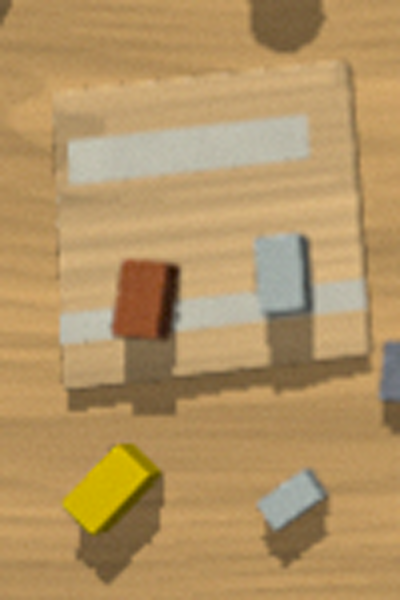

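View pics/rig.png

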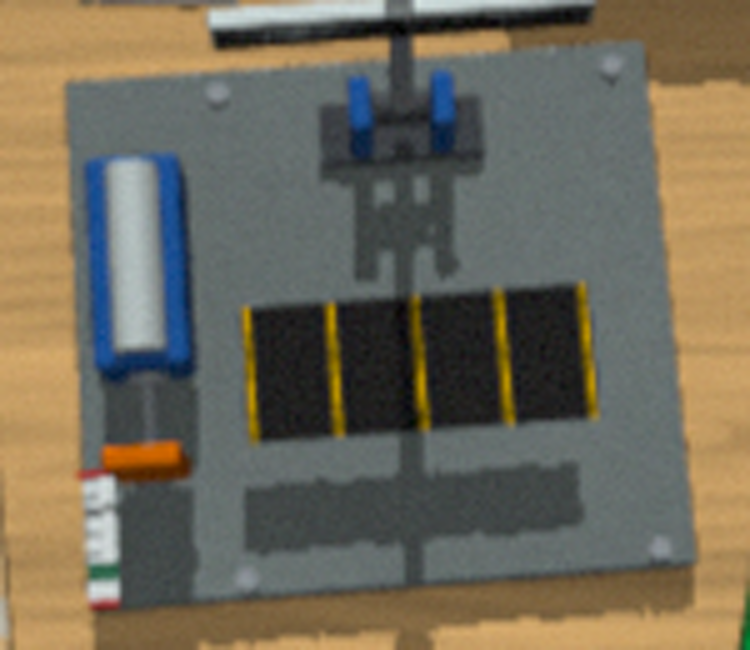

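```bash
cat >> h.py <<'E'
from scipy.optimize import least_squares
def fit(d,model,pix):
    model=np.array(model,float);pix=np.array(pix,float)
    P=np.array([at(d,u,v,m[2]) for (u,v),m in zip(pix,model)])
    f=lambda p:((np.c_[np.cos(p[2])*model[:,0]-np.sin(p[2])*model[:,1]+p[0],np.sin(p[2])*model[:,0]+np.cos(p[2])*model[:,1]+p[1]]-P[:,:2])).ravel()
    best=None
    for a in (0,1,2,-1,-2,3):
        r=least_squares(f,[P[:,0].mean(),P[:,1].mean(),a])
        if best is None or r.cost<best.cost: best=r
    return best.x, np.abs(best.fun).max(), P
E
python3 - <<'E'
from h import *
d=dict(np.load("top0.npz"))
c=lambda L:[(170+(x-2)/5,120+(y-2)/5) for x,y in L]
m=[(175,185),(175,-140),(-120,-140),(-120,185),(37,95),(37,-95),(-37,95),(-37,-95)]
m=[(a/1e3,b/1e3,.02) for a,b in m]
x,e,P=fit(d,m,c([(66,82),(642,42),(694,562),(95,606),(248,308),(582,285),(257,440),(594,417)]))
print("rig",x,np.degrees(x[2]),e)
cb=lambda L:[(80+(a-1.5)/4,170+(b-1.5)/4) for a,b in L]
for n,L in (("terra",[(124,261),(178,266),(166,339),(112,333)]),("grey",[(255,238),(304,235),(309,311),(264,316)])):
    P=np.array([at(d,u,v,.042) for u,v in cb(L)]); 
    print(n,P.mean(0),np.linalg.norm(np.diff(P,axis=0),axis=1), np.degrees(np.arctan2(*( (P[0]+P[1]-P[2]-P[3])[[1,0]]))))
s=.64
for n,z,u,v in (("tray1",.018,512,302),("t2",.018,630,322),("t3",.018,616,443),("t4",.018,494,420),("mould",.045,457,420),("mug",.085,528,214),("jarb",.085,614,232),("jara",.085,228,202),("board1",.012,147,303),("b2",.012,261,291),("b3",.012,269,404),("b4",.012,150,416),("brush",.01,330,412)):
    print(n,at(d,u*s,v*s,z).round(4))
E
```

```text
rig [ 0.55029116 -0.02628396  0.08464327] 4.849702225129183 0.004059189860344134
terra [0.40513075 0.3270436  0.042     ] [0.03490716 0.04672882 0.03469323] -5.059153273334803
grey [0.4215802  0.23990278 0.042     ] [0.0315735  0.04920804 0.02877457] 8.550529581342262
tray1 [ 0.5494 -0.2276  0.018 ]
t2 [ 0.5162 -0.4302  0.018 ]
t3 [ 0.3125 -0.3932  0.018 ]
t4 [ 0.3477 -0.1915  0.018 ]
mould [ 0.3472 -0.1265  0.045 ]
mug [ 0.6867 -0.2449  0.085 ]
jarb [ 0.6567 -0.3867  0.085 ]
jara [0.7018 0.257  0.085 ]
board1 [0.5424 0.4059 0.012 ]
b2 [0.5657 0.2104 0.012 ]
b3 [0.3711 0.1871 0.012 ]
b4 [0.3502 0.3842 0.012 ]
brush [0.3586 0.0842 0.01  ]
```

```bash
cat >> h.py <<'E'
RIG=np.array([0.5503,-0.0263,0.0846])
def rig2w(x,y,z):
    c,s=np.cos(RIG[2]),np.sin(RIG[2]); return np.array([RIG[0]+c*x-s*y,RIG[1]+s*x+c*y,z])
def go(p,yaw=None,deg=True):
    """print delta from the measured pose; yaw = jaw direction, mod 180"""
    o=get_obs(); R0=R.from_rotvec(o["tool_rot"]); M=R0.as_matrix()
    cur=np.degrees(np.arctan2(M[1,0],M[0,0]))
    if yaw is None: yaw=cur
    yaw=cur+(yaw-cur+90)%180-90
    a=np.radians(yaw); X=np.array([np.cos(a),np.sin(a),0]);Y=np.array([0,0,-1.]);Z=np.cross(X,Y)
    w=(R0.inv()*R.from_matrix(np.c_[X,Y,Z])).as_rotvec(degrees=True)
    print("cur yaw %.1f pos %s open %.4f F %s q1 %.2f q6 %.2f t %.1f"%(cur,o["tool_pos"].round(4),o["opening"],o["contact_force"].round(1),o["q"][0],o["q"][5],o["t"]))
    print("shift",(M.T@(np.array(p)-o["tool_pos"])).round(4),"turn",w.round(2))
E
python3 - <<'E'
from h import *
go([.45,-.25,.25],-5); go([.40,.28,.25],-5)
d=dict(np.load("top0.npz"))
m=[(175,185),(175,-140),(-120,-140),(-120,185),(37,95),(37,-95),(-37,95),(-37,-95)]
L=[(66,82),(642,42),(694,562),(95,606),(248,308),(582,285),(257,440),(594,417)]
for (a,b),(x,y) in zip(m,L):
    print((proj(d,rig2w(a/1e3,b/1e3,.02))[0]-[170,120])*5+2,(x,y))
E
```

```text
cur yaw -64.2 pos [ 0.2722 -0.5622  0.2156] open 0.0855 F [-0.5  0.   0.1] q1 -1.24 q6 -0.12 t 0.2
shift [-0.2035 -0.0341  0.2961] turn [-5.000e-02 -5.917e+01 -6.000e-02]
cur yaw -64.2 pos [ 0.2722 -0.5622  0.2156] open 0.0855 F [-0.5  0.   0.1] q1 -1.24 q6 -0.12 t 0.2
shift [-0.7024 -0.0334  0.482 ] turn [-5.000e-02 -5.917e+01 -6.000e-02]
[64.64442314 78.75412702] (66, 82)
[645.21054122  38.46127473] (642, 42)
[699.8621358  563.85277028] (694, 562)
[ 88.48591502 610.39434276] (95, 606)
[241.20689958 308.58751064] (248, 308)
[588.1395407  283.43475239] (582, 285)
[249.40661767 442.6038107 ] (257, 440)
[600.9116878  416.54968748] (594, 417)
```

send_rows(deltas=[[1,-0.034,-0.006,0.049,0,-10,0],[1,-0.068,-0.012,0.098,0,-20,0],[1,-0.102,-0.018,0.148,0,-30,0],[1,-0.136,-0.024,0.197,0,-40,0],[1,-0.17,-0.03,0.247,0,-50,0],[1,-0.203,-0.034,0.296,0,-59,0],[1,-0.265,-0.034,0.32,0,-59,0],[1,-0.327,-0.034,0.343,0,-59,0],[1,-0.389,-0.034,0.366,0,-59,0],[1,-0.45,-0.034,0.388,0,-59,0]])

```text
t: 1.45
tool_pos: [0.4263, -0.0001, 0.2503]
tool_rot: [-1.57, 0.071, -0.072]
contact_force: [1.1, -0.7, 0.0]
opening: 0.0852
```

```bash
python3 - <<'E'
from h import *
go([.34,.28,.25],-5)
E
```

```text
cur yaw -5.2 pos [ 4.263e-01 -1.000e-04  2.503e-01] open 0.0852 F [ 1.1 -0.7  0. ] q1 -0.18 q6 -0.08 t 1.4
shift [-0.1113  0.0003  0.2711] turn [-0.01 -0.2   0.04]
```

send_rows(deltas=[[1,-0.014,0,0.054,0,0,0],[1,-0.028,0,0.108,0,0,0],[1,-0.042,0,0.162,0,0,0],[1,-0.056,0,0.216,0,0,0],[1,-0.071,0,0.275,0,0,0],[1,-0.071,0,0.275,0,0,0],[1,-0.071,0,0.275,0,0,0],[1,-0.071,0,0.275,0,0,0],[1,-0.071,0,0.275,0,0,0],[1,-0.071,0,0.275,0,0,0]])

```text
t: 2.7
tool_pos: [0.3813, 0.2776, 0.2505]
tool_rot: [-1.569, 0.072, -0.072]
contact_force: [-0.1, 0.0, -0.3]
opening: 0.0855
```

```bash
python3 - <<'E'
from h import *
d=get_image("wrist"); np.savez("w1.npz",**d)
crop(d,"w1.png",0,0,512,384,1.5625)
print(ray(d,254,188))
go([.405,.327,.15],-5)
E
```

```text
(array([0.38813102, 0.34904087, 0.4078193 ]), array([-0.02506038, -0.282697  , -0.95888519]))
cur yaw -5.2 pos [0.3812 0.2777 0.2505] open 0.0859 F [ 0.1  0.1 -0.1] q1 0.47 q6 0.56 t 2.8
shift [0.0191 0.1005 0.0512] turn [-0.01 -0.25  0.01]
```

View pics/w1.png

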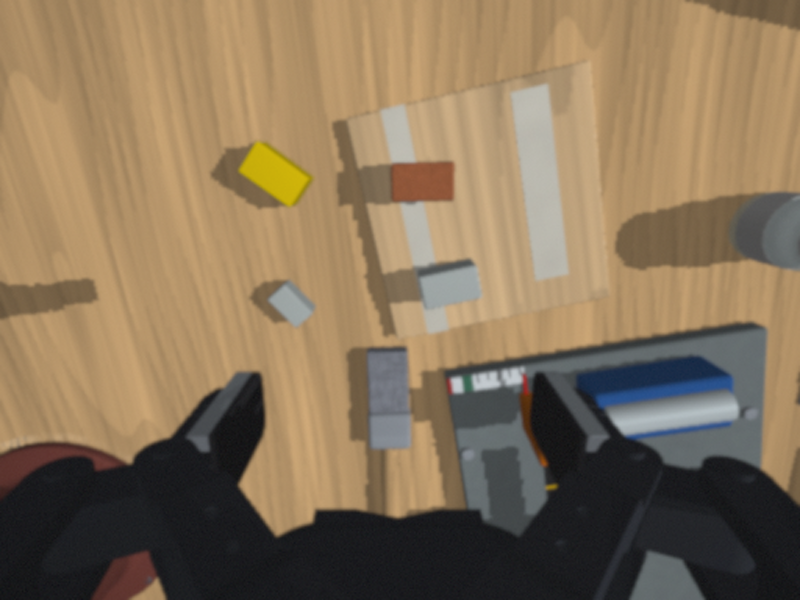

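```bash
python3 - <<'E'
from h import *
d=dict(np.load("w1.npz"))
crop(d,"w1c.png",140,80,340,220,4)
E
```

```text
(no output)
```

View pics/w1c.png

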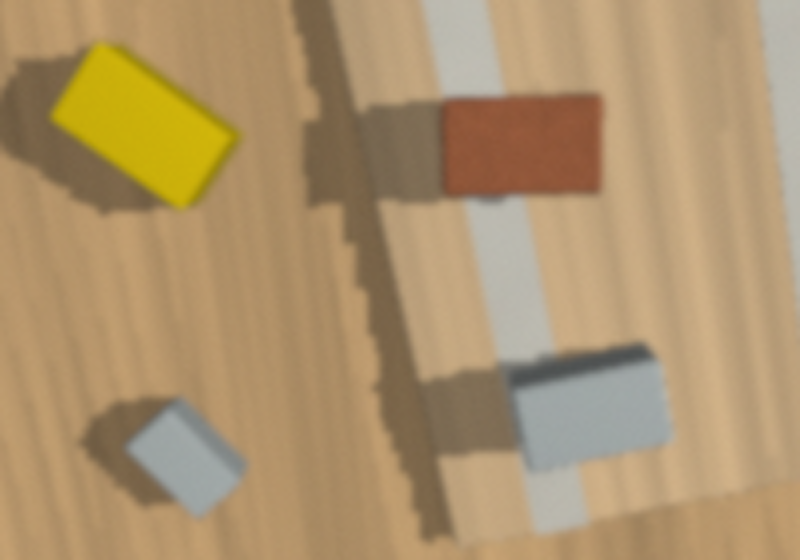

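```bash
python3 - <<'E'
from h import *
d=dict(np.load("w1.npz"))
cb=lambda L:[(140+(a-1.5)/4,80+(b-1.5)/4) for a,b in L]
hx,hy=.025,.015
for n,L in (("terra",[(444,99),(601,95),(600,193),(443,195)]),("grey",[(513,387),(662,360),(671,440),(533,471)])):
    x,e,P=fit(d,[(-hx,hy,.042),(hx,hy,.042),(hx,-hy,.042),(-hx,-hy,.042)],cb(L))
    print(n,x,np.degrees(x[2]),e,P.mean(0))
    go([x[0],x[1],.12],np.degrees(x[2]))
E
```

```text
terra [ 0.40666423  0.33111459 -0.07622118] -4.367151897810617 0.0012337057586392364 [0.40666423 0.33111459 0.042     ]
cur yaw -5.2 pos [0.3812 0.2777 0.2505] open 0.0859 F [ 0.1  0.1 -0.1] q1 0.47 q6 0.56 t 2.8
shift [0.0204 0.1305 0.0555] turn [-0.01 -0.88  0.01]
grey [0.42404761 0.24340862 0.11558149] 6.6223314537743025 0.0018571242588726333 [0.42404761 0.24340862 0.042     ]
cur yaw -5.2 pos [0.3812 0.2777 0.2505] open 0.0859 F [ 0.1  0.1 -0.1] q1 0.47 q6 0.56 t 2.8
shift [ 0.0457  0.1305 -0.0303] turn [-1.000e-02 -1.187e+01  1.000e-02]
```

send_rows(deltas=[[1,0.01,0.04,0.028,0,0,0],[1,0.0204,0.09,0.055,0,-0.9,0],[1,0.0204,0.14,0.055,0,-0.9,0],[1,0.0204,0.18,0.055,0,-0.9,0],[1,0.0204,0.205,0.055,0,-0.9,0],[1,0.0204,0.22,0.055,0,-0.9,0],[1,0.0204,0.22,0.055,0,-0.9,0],[-0.3,0.0204,0.22,0.055,0,-0.9,0],[-0.3,0.0204,0.22,0.055,0,-0.9,0],[-0.3,0.0204,0.22,0.055,0,-0.9,0]], newtons=50)

```text
t: 4.0
tool_pos: [0.4068, 0.3316, 0.0314]
tool_rot: [-1.569, 0.057, -0.06]
contact_force: [-0.3, 0.3, -0.9]
opening: 0.0323
```

```bash
python3 - <<'E'
from h import *
go([.4067,.331,.03],-4.4)
d=get_image("wrist"); crop(d,"w2.png",0,0,512,384,1.2)
E
```

```text
cur yaw -4.3 pos [0.4068 0.3316 0.0314] open 0.0323 F [-0.3  0.3 -0.9] q1 0.54 q6 0.62 t 4.0
shift [-0.0001  0.0014 -0.0006] turn [-0.06  0.13  0.08]
```

View pics/w2.png

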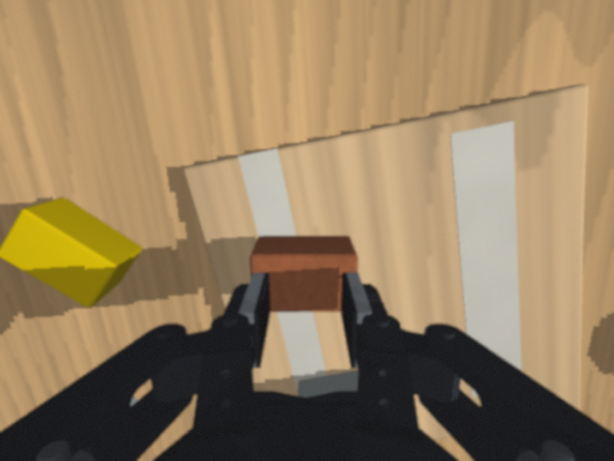

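```bash
python3 - <<'E'
from h import *
d=get_image("wrist"); o=get_obs()
for P in [(x,y,z) for z in (.042,.012) for x,y in ((.381,.346),(.431,.346),(.431,.316),(.381,.316))]+[o["tool_pos"]]:
    print(P,proj(d,P)[0]*1.2)
crop(d,"w2c.png",140,150,360,330,3.5)
E
```

```text
(0.381, 0.346, 0.042) [245.26630184 259.12137619]
(0.431, 0.346, 0.042) [355.42006625 251.45341333]
(0.431, 0.316, 0.042) [357.50174517 310.51332163]
(0.381, 0.316, 0.042) [252.87421478 317.47427454]
(0.381, 0.346, 0.012) [254.40268196 238.10807911]
(0.431, 0.346, 0.012) [347.45511721 231.53308337]
(0.431, 0.316, 0.012) [349.54668679 282.62579353]
(0.381, 0.316, 0.012) [260.51303848 288.67663151]
[0.40650779 0.33144948 0.03093831] [303.73142204 274.43688198]
```

View pics/w2c.png

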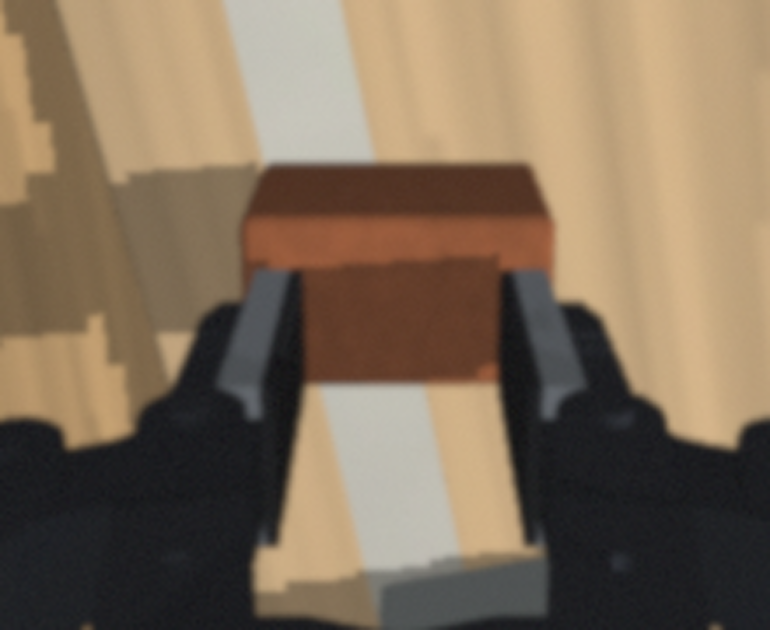

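```bash
python3 - <<'E'
from h import *
d=get_image("wrist"); o=get_obs(); M=R.from_rotvec(o["tool_rot"]).as_matrix()
print(o["opening"],o["contact_force"],o["t"],o["tool_pos"])
for dy in (.014,.0,-.015,-.03):
  for dz in (-.011,.011):
    print(dy,dz,[((proj(d,o["tool_pos"]+M@np.array([s*.0162,dy,dz]))[0]-[140,150])*3.5).round() for s in (-1,1)])
E
```

```text
0.02976111909820788 [-1.01101573 -0.16488895  0.54627903] 4.15 [0.40638488 0.33135032 0.03074335]
0.014 -0.011 [array([309., 298.]), array([483., 298.])]
0.014 0.011 [array([306., 187.]), array([486., 187.])]
0.0 -0.011 [array([302., 334.]), array([490., 334.])]
0.0 0.011 [array([299., 215.]), array([493., 215.])]
-0.015 -0.011 [array([294., 379.]), array([498., 379.])]
-0.015 0.011 [array([290., 250.]), array([502., 251.])]
-0.03 -0.011 [array([283., 433.]), array([508., 433.])]
-0.03 0.011 [array([278., 293.]), array([513., 294.])]
```

```bash
python3 - <<'E'
from h import *
d=dict(np.load("w1.npz")); o=get_obs()
P0=np.array([.3812,.2777,.2505]); M=R.from_rotvec([-1.569,.072,-.072]).as_matrix()
for dy in (.014,.001,-.012,-.025):
  for dz in (-.011,0,.011):
    print(dy,dz,[(proj(d,P0+M@np.array([s*.043,dy,dz]))[0]*1.5625).round() for s in (-1,1)])
print(R.from_rotvec(o["tool_rot"]).as_matrix().round(2))
d=get_image("scene"); crop(d,"s2.png",250,80,450,230,4)
E
```

```text
0.014 -0.011 [array([292., 367.]), array([499., 367.])]
0.014 0 [array([290., 343.]), array([501., 343.])]
0.014 0.011 [array([289., 317.]), array([502., 318.])]
0.001 -0.011 [array([285., 382.]), array([506., 382.])]
0.001 0 [array([283., 356.]), array([508., 356.])]
0.001 0.011 [array([281., 329.]), array([510., 329.])]
-0.012 -0.011 [array([276., 399.]), array([515., 399.])]
-0.012 0 [array([274., 371.]), array([517., 372.])]
-0.012 0.011 [array([271., 343.]), array([519., 343.])]
-0.025 -0.011 [array([266., 419.]), array([525., 419.])]
-0.025 0 [array([263., 389.]), array([527., 389.])]
-0.025 0.011 [array([260., 358.]), array([530., 358.])]
[[ 1.    0.    0.07]
 [-0.07  0.    1.  ]
 [ 0.   -1.    0.  ]]
```

View pics/s2.png

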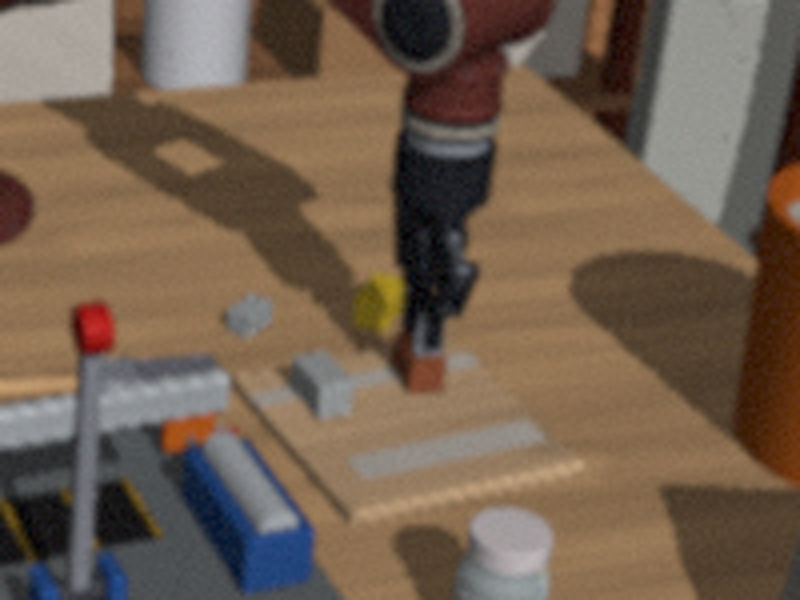

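```bash
python3 - <<'E'
from h import *
d=get_image("scene")
for z in (.012,.03,.042,.05,.06): print(z,((proj(d,(.405,.331,z))[0]-[250,80])*4).round())
for x in (.381,.431): print(((proj(d,(x,.331,.042))[0]-[250,80])*4).round())
crop(d,"s3.png",330,130,380,190,10)
E
```

```text
0.012 [412. 375.]
0.03 [415. 356.]
0.042 [417. 343.]
0.05 [418. 334.]
0.06 [420. 323.]
[405. 328.]
[430. 359.]
```

View pics/s3.png

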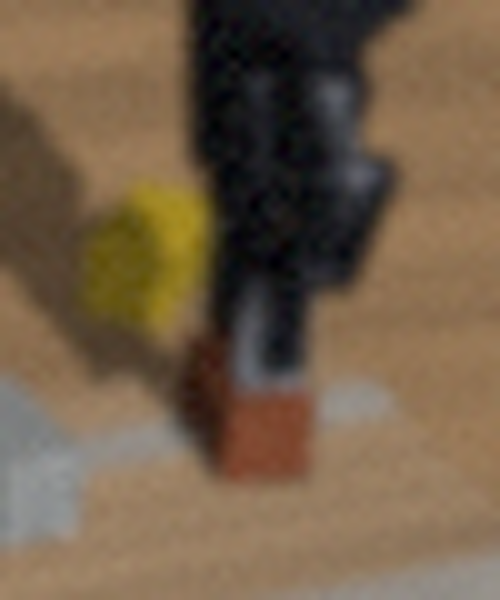

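send_rows(deltas=[[-0.3,0,-0.02,0,0,0,0],[1,0,-0.02,0,0,0,0],[1,0,-0.02,0,0,0,0],[1,0,-0.02,0,0,0,0],[1,0,-0.02,0,0,0,0],[1,0,-0.01,0,0,0,0],[1,0,0,0,0,0,0],[1,0,0.004,0,0,0,0],[1,0,0.008,0,0,0,0],[1,0,0.008,0,0,0,0]])

```text
t: 5.5
tool_pos: [0.406, 0.3311, 0.0221]
tool_rot: [-1.57, 0.059, -0.058]
contact_force: [-0.3, -0.4, -0.6]
opening: 0.0854
```

```bash
python3 - <<'E'
from h import *
go([.4067,.331,.03],-4.4)
d=get_image("wrist"); crop(d,"w3.png",100,130,400,330,2.5)
d=get_image("scene"); crop(d,"s4.png",330,120,390,190,8)
E
```

```text
cur yaw -4.3 pos [0.406  0.3311 0.0221] open 0.0854 F [-0.3 -0.4 -0.6] q1 0.54 q6 0.62 t 5.5
shift [ 0.0007 -0.0079 -0.0001] turn [ 0.02  0.13 -0.03]
```

View pics/w3.png

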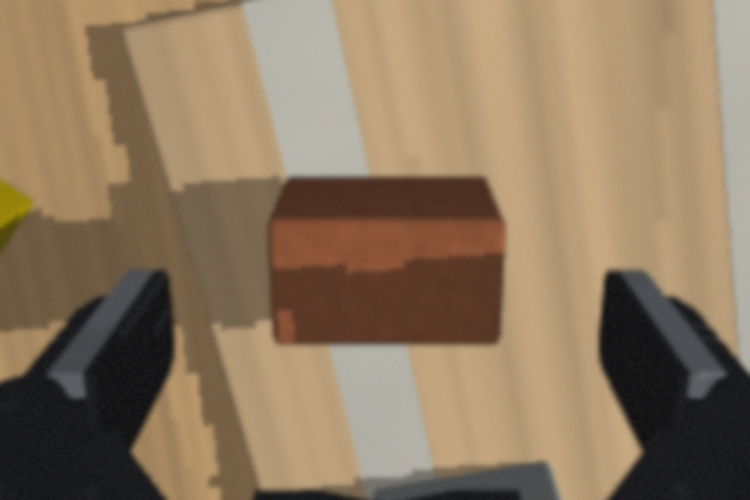

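View pics/s4.png

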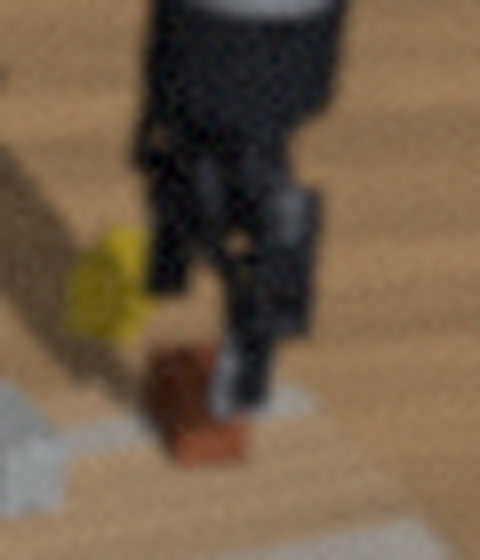

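```bash
python3 - <<'E'
from h import *
d=get_image("scene")
for x in (.449,.456):
  for z in (.012,.02,.03,.042,.05,.06): print(x,z,((proj(d,(x,.331,z))[0]-[330,120])*8).round())
E
```

```text
0.449 0.012 [228. 488.]
0.449 0.02 [231. 470.]
0.449 0.03 [234. 448.]
0.449 0.042 [238. 422.]
0.449 0.05 [241. 404.]
0.449 0.06 [244. 382.]
0.456 0.012 [236. 497.]
0.456 0.02 [238. 480.]
0.456 0.03 [242. 458.]
0.456 0.042 [245. 431.]
0.456 0.05 [248. 413.]
0.456 0.06 [251. 391.]
```

send_rows(deltas=[[1,0,0.004,0,0,0,0],[1,0,0.008,0,0,0,0],[1,0,0.012,0,0,0,0],[1,0,0.015,0,0,0,0],[1,0,0.018,0,0,0,0],[1,0,0.018,0,0,0,0],[0,0,0.018,0,0,0,0],[0,0,0.018,0,0,0,0],[0,0,0.018,0,0,0,0],[0,0,0.018,0,0,0,0]])

```text
t: 6.9
tool_pos: [0.4067, 0.3315, 0.0049]
tool_rot: [-1.569, 0.058, -0.059]
contact_force: [-0.1, 0.4, 2.5]
opening: 0.0489
```

```bash
python3 - <<'E'
from h import *
go([.4067,.331,.03],-4.4)
d=get_image("wrist"); crop(d,"w4.png",100,130,400,330,2.5)
d=get_image("scene"); crop(d,"s5.png",330,120,390,190,8)
E
```

```text
cur yaw -4.3 pos [0.4067 0.3315 0.0049] open 0.0489 F [-0.1  0.4  2.5] q1 0.54 q6 0.62 t 6.9
shift [ 0.0001 -0.0251 -0.0005] turn [-0.04  0.13  0.05]
```

View pics/w4.png

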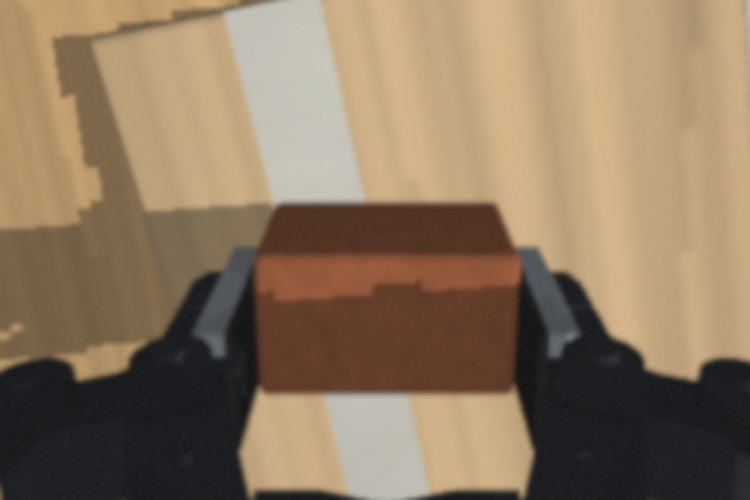

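View pics/s5.png

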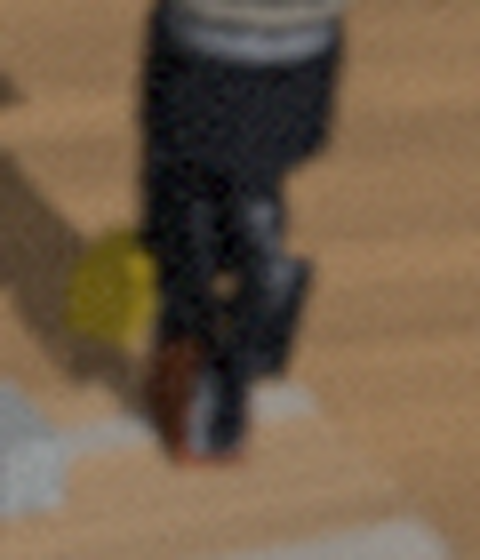

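send_rows(deltas=[[-0.3,0,0,0,0,0,0],[-0.3,0,0,0,0,0,0],[-0.3,0,-0.01,0,0,0,0],[-0.3,0,-0.03,0,0,0,0],[-0.3,0,-0.06,0,0,0,0],[-0.3,0,-0.09,0,0,0,0],[-0.3,0,-0.12,0,0,0,0],[-0.3,0,-0.15,0,0,0,0],[-0.3,0,-0.15,0,0,0,0],[-0.3,0,-0.15,0,0,0,0]], newtons=60)

```text
t: 8.25
tool_pos: [0.4053, 0.3307, 0.1527]
tool_rot: [-1.571, 0.06, -0.057]
contact_force: [0.4, -1.0, -2.4]
opening: 0.0486
```

```bash
python3 - <<'E'
from h import *
p=rig2w(0,-.023,.15); print(p); go(p,4.85)
d=get_image("wrist"); crop(d,"w5.png",0,0,512,384,1.5)
E
```

```text
[ 0.55224348 -0.04921774  0.15      ]
cur yaw -4.3 pos [0.4053 0.3307 0.1527] open 0.0486 F [ 0.4 -1.  -2.4] q1 0.54 q6 0.62 t 8.2
shift [ 0.1748  0.0029 -0.3679] turn [ 0.08 -9.12 -0.13]
```

View pics/w5.png

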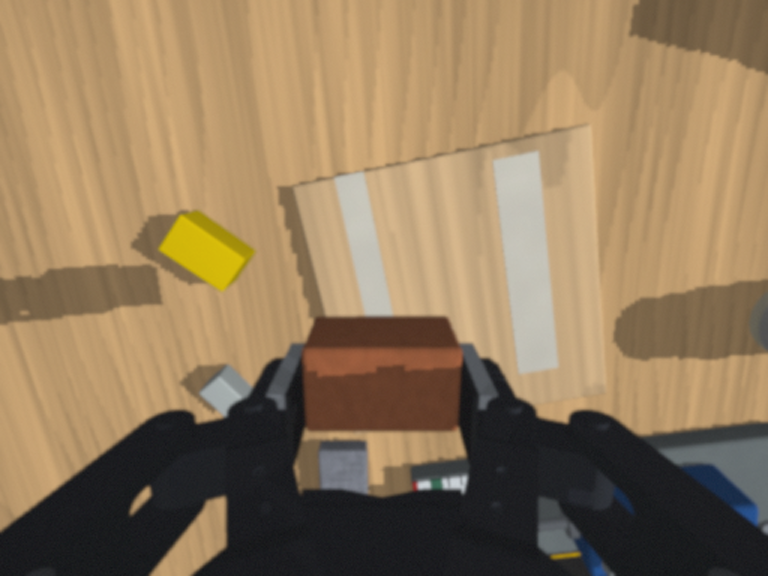

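send_rows(deltas=[[-0.3,0.015,0,-0.03,0,0,0],[-0.3,0.035,0,-0.073,0,-1,0],[-0.3,0.055,0,-0.116,0,-2,0],[-0.3,0.075,0,-0.16,0,-4,0],[-0.3,0.096,0,-0.205,0,-6,0],[-0.3,0.117,0,-0.25,0,-8,0],[-0.3,0.138,0,-0.294,0,-9.1,0],[-0.3,0.16,0.003,-0.335,0,-9.1,0],[-0.3,0.175,0.003,-0.368,0,-9.1,0],[-0.3,0.175,0.003,-0.368,0,-9.1,0]])

```text
t: 9.55
tool_pos: [0.5527, -0.0506, 0.1492]
tool_rot: [-1.569, -0.061, 0.066]
contact_force: [0.4, -0.2, -0.9]
opening: 0.0491
```

```bash
python3 - <<'E'
from h import *
p=rig2w(0,-.023,.15); go(p,4.85)
d=get_image("wrist"); crop(d,"w6.png",0,0,512,384,1.5); np.savez("w6.npz",**d)
d=get_image("top"); crop(d,"t6.png",170,120,320,250,5)
E
```

```text
cur yaw 4.6 pos [ 0.5527 -0.0506  0.1492] open 0.0491 F [ 0.4 -0.2 -0.9] q1 -0.23 q6 -0.31 t 9.6
shift [-0.0003 -0.0008  0.0014] turn [-0.05 -0.22 -0.2 ]
```

View pics/w6.png

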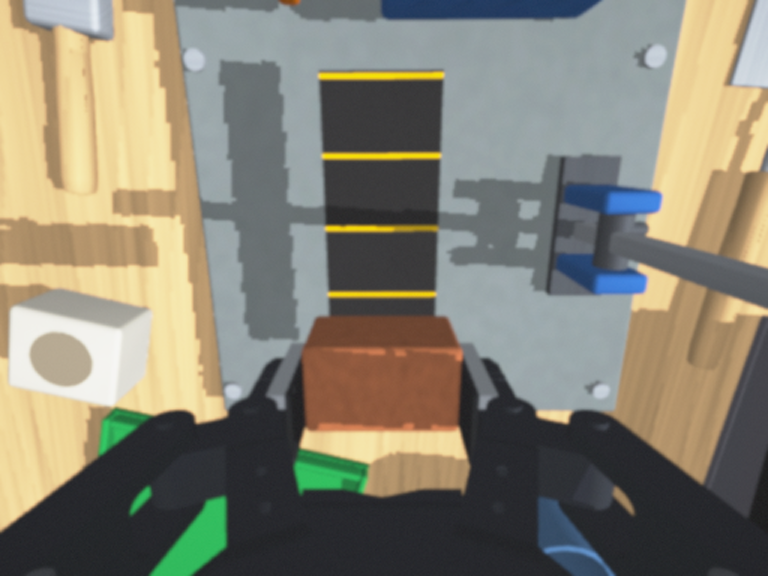

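View pics/t6.png

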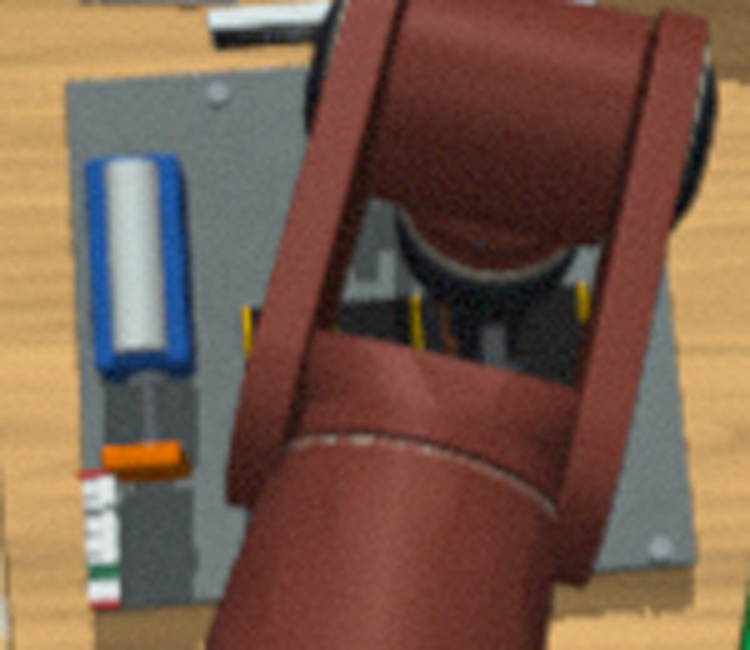

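```bash
python3 - <<'E'
from h import *
d=dict(np.load("w6.npz"))
m=[];p=[]
for y,a,b in ((.092,(319,76),(443,75)),(.046,(322,156),(441,156)),(0,(325,229),(438,228)),(-.046,(327,295),(436,294))):
    for x,q in ((-.037,a),(.037,b)): m.append((x,y,.02)); p.append(((q[0]-.25)/1.5,(q[1]-.25)/1.5))
x,e,P=fit(d,m,p); print(x,np.degrees(x[2]),e)
# bar top location given z
o=get_obs(); M=R.from_rotvec(o["tool_rot"]).as_matrix()
# terra bar held: front edge of top (y+) pixels
for z in (.17,.175,.18): print([ (M.T@(at(d,(u-.25)/1.5,(v-.25)/1.5,z)-o["tool_pos"])).round(4) for u,v in ((303,346),(463,346),(461,430),(305,430))])
E
```

```text
[ 0.55066681 -0.02633376  0.08551836] 4.899840823683524 0.001069470527931382
[array([-0.0264, -0.0204,  0.0063]), array([ 0.0286, -0.0206,  0.0063]), array([ 0.0295, -0.0206, -0.027 ]), array([-0.0274, -0.0204, -0.027 ])]
[array([-0.0254, -0.0254,  0.0086]), array([ 0.0276, -0.0256,  0.0086]), array([ 0.0285, -0.0256, -0.0235]), array([-0.0263, -0.0254, -0.0235])]
[array([-0.0244, -0.0304,  0.011 ]), array([ 0.0265, -0.0305,  0.0109]), array([ 0.0274, -0.0306, -0.0199]), array([-0.0253, -0.0304, -0.02  ])]
```

send_rows(deltas=[[-0.3,-0.001,0.03,0.002,0,0,0],[-0.3,-0.001,0.06,0.002,0,0,0],[-0.3,-0.001,0.09,0.002,0,-0.2,0],[-0.3,-0.001,0.11,0.002,0,-0.2,0],[-0.3,-0.001,0.122,0.002,0,-0.2,0],[-0.3,-0.001,0.129,0.002,0,-0.2,0],[-0.3,-0.001,0.133,0.002,0,-0.2,0],[-0.3,-0.001,0.1345,0.002,0,-0.2,0],[-0.3,-0.001,0.1345,0.002,0,-0.2,0],[-0.3,-0.001,0.1345,0.002,0,-0.2,0]])

```text
t: 10.9
tool_pos: [0.5525, -0.047, 0.0174]
tool_rot: [-1.57, -0.07, 0.068]
contact_force: [-0.2, 0.1, -1.1]
opening: 0.0487
```

```bash
sed -i 's/^RIG=.*/RIG=np.array([0.5506,-0.0263,0.0855])/' h.py; python3 - <<'E'
from h import *
p=rig2w(0,-.023,.0135); go(p,4.9)
d=get_image("wrist"); crop(d,"w7.png",0,0,512,384,1.5)
E
```

```text
cur yaw 5.0 pos [ 0.5525 -0.047   0.0174] open 0.0487 F [-0.2  0.1 -1.1] q1 -0.22 q6 -0.31 t 10.9
shift [-0.0002  0.0039 -0.0022] turn [0.01 0.13 0.05]
```

View pics/w7.png

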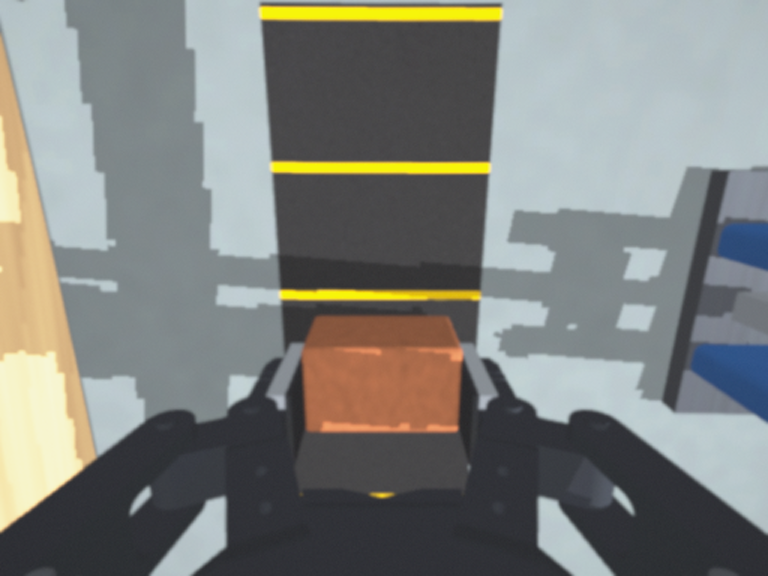

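send_rows(deltas=[[-0.3,0,0.002,-0.001,0,0,0],[-0.3,0,0.004,-0.002,0,0,0],[-0.3,0,0.0045,-0.002,0,0,0],[-0.3,0,0.0045,-0.002,0,0,0],[0.5,0,0.0045,-0.002,0,0,0],[0.7,0,0.0045,-0.002,0,0,0],[0.7,0,0.0045,-0.002,0,0,0],[0.7,0,-0.01,-0.002,0,0,0],[0.7,0,-0.05,-0.002,0,0,0],[1,0,-0.1,-0.002,0,0,0]])

```text
t: 12.2
tool_pos: [0.5515, -0.0487, 0.1178]
tool_rot: [-1.569, -0.067, 0.07]
contact_force: [0.8, 0.1, -0.4]
opening: 0.0853
```

```bash
python3 - <<'E'
from h import *
go([.40,.24,.15],6.6)
d=get_image("wrist"); crop(d,"w8.png",0,0,512,384,1.5)
E
```

```text
cur yaw 5.0 pos [ 0.5515 -0.0487  0.1178] open 0.0853 F [ 0.8  0.1 -0.4] q1 -0.22 q6 -0.31 t 12.2
shift [-0.1257 -0.0318  0.3009] turn [-0.03 -1.58 -0.1 ]
```

View pics/w8.png

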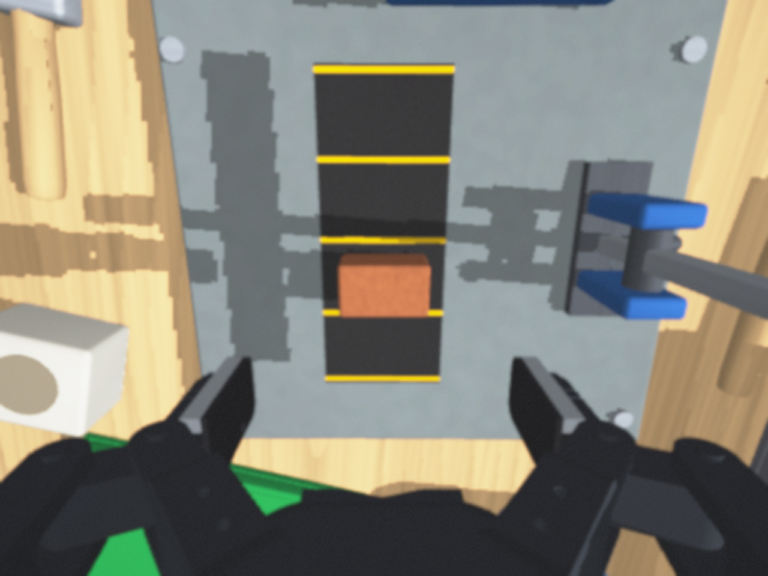

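send_rows(deltas=[[1,-0.012,-0.02,0.03,0,0,0],[1,-0.036,-0.04,0.085,0,-0.5,0],[1,-0.06,-0.06,0.14,0,-1,0],[1,-0.084,-0.08,0.195,0,-1.6,0],[1,-0.105,-0.08,0.24,0,-1.6,0],[1,-0.12,-0.08,0.26,0,-1.6,0],[1,-0.12,-0.08,0.26,0,-1.6,0],[1,-0.12,-0.08,0.26,0,-1.6,0],[1,-0.12,-0.08,0.26,0,-1.6,0],[1,-0.12,-0.08,0.26,0,-1.6,0]])

```text
t: 13.5
tool_pos: [0.4105, 0.199, 0.1968]
tool_rot: [-1.569, -0.09, 0.09]
contact_force: [0.3, -0.6, 0.4]
opening: 0.0859
```

```bash
python3 - <<'E'
from h import *
go([.424,.2434,.06],6.6)
d=get_image("wrist"); np.savez("w9.npz",**d); crop(d,"w9.png",0,0,512,384,1.5); crop(d,"w9c.png",200,90,360,210,5)
E
```

```text
cur yaw 6.5 pos [0.4105 0.199  0.1968] open 0.0859 F [ 0.3 -0.6  0.4] q1 0.29 q6 0.17 t 13.5
shift [0.0185 0.1368 0.0426] turn [ 0.   -0.05 -0.01]
```

View pics/w9.png

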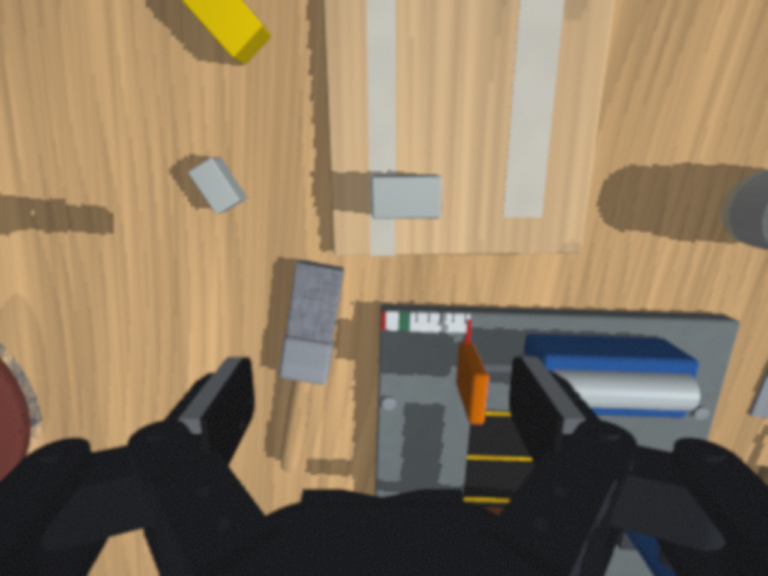

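View pics/w9c.png

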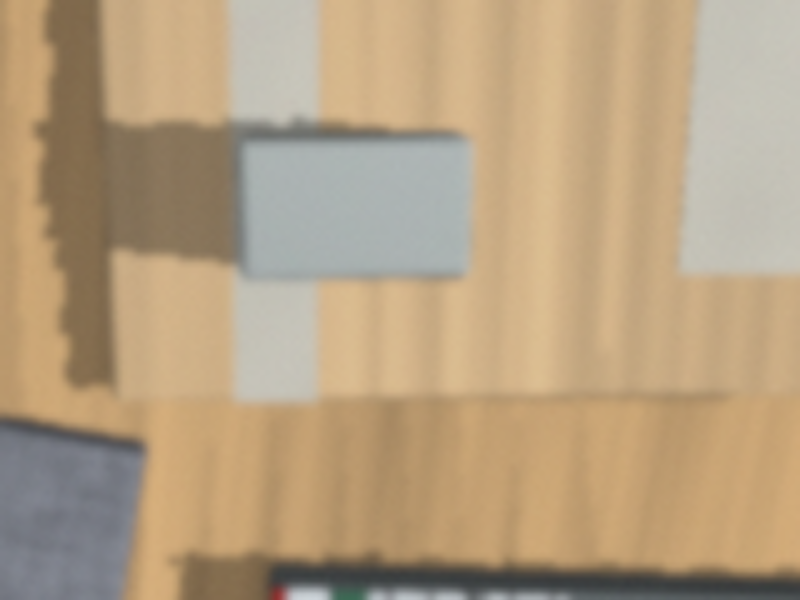

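```bash
python3 - <<'E'
from h import *
d=dict(np.load("w9.npz"))
cb=lambda L:[(200+(a-2)/5,90+(b-2)/5) for a,b in L]
hx,hy=.025,.015
x,e,P=fit(d,[(-hx,hy,.042),(hx,hy,.042),(hx,-hy,.042),(-hx,-hy,.042)],cb([(242,140),(471,137),(468,277),(245,278)]))
print(x,np.degrees(x[2]),e)
go([x[0],x[1],.005],np.degrees(x[2]))
E
```

```text
[0.42372356 0.24289776 0.12579226] 7.207365399363422 0.0010004695122288743
cur yaw 6.6 pos [0.4104 0.1991 0.1968] open 0.0855 F [0.6 0.5 0.1] q1 0.29 q6 0.17 t 13.6
shift [0.0183 0.1918 0.0421] turn [ 0.01 -0.65 -0.01]
```

send_rows(deltas=[[1,0.009,0.04,0.021,0,0,0],[1,0.0183,0.08,0.042,0,-0.6,0],[1,0.0183,0.12,0.042,0,-0.6,0],[1,0.0183,0.15,0.042,0,-0.6,0],[1,0.0183,0.17,0.042,0,-0.6,0],[1,0.0183,0.184,0.042,0,-0.6,0],[1,0.0183,0.191,0.042,0,-0.6,0],[-0.3,0.0183,0.191,0.042,0,-0.6,0],[-0.3,0.0183,0.191,0.042,0,-0.6,0],[-0.3,0.0183,0.191,0.042,0,-0.6,0]])

```text
t: 14.8
tool_pos: [0.4245, 0.2439, 0.0072]
tool_rot: [-1.568, -0.101, 0.097]
contact_force: [1.5, 1.0, 6.5]
opening: 0.0483
```

send_rows(deltas=[[-0.3,0,0,0,0,0,0],[-0.3,0,0,0,0,0,0],[-0.3,0,-0.01,0,0,0,0],[-0.3,0,-0.04,0,0,0,0],[-0.3,0,-0.08,0,0,0,0],[-0.3,0,-0.12,0,0,0,0],[-0.3,0,-0.145,0,0,0,0],[-0.3,0,-0.145,0,0,0,0],[-0.3,0,-0.145,0,0,0,0],[-0.3,0,-0.145,0,0,0,0]])

```text
t: 16.05
tool_pos: [0.4221, 0.243, 0.1487]
tool_rot: [-1.57, -0.096, 0.102]
contact_force: [-0.4, 0.2, -1.2]
opening: 0.0486
```

```bash
python3 - <<'E'
from h import *
go(rig2w(0,.023,.12),4.9)
d=get_image("wrist"); np.savez("w10.npz",**d); crop(d,"w10.png",0,0,512,384,1.5)
E
```

```text
cur yaw 7.2 pos [0.4221 0.243  0.1487] open 0.0486 F [-0.4  0.2 -1.2] q1 0.37 q6 0.24 t 16.1
shift [ 0.0946  0.0286 -0.2603] turn [ 0.06  2.33 -0.21]
```

View pics/w10.png

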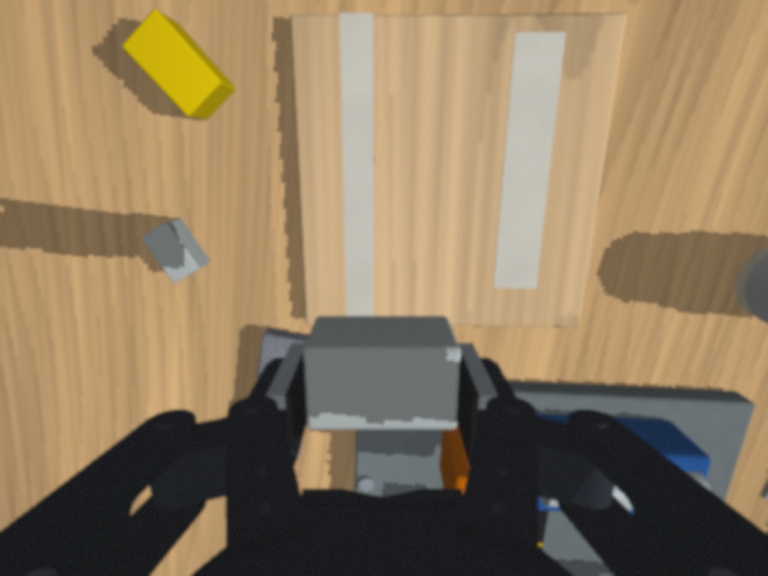

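send_rows(deltas=[[-0.3,0.01,0,-0.028,0,0,0],[-0.3,0.028,0,-0.075,0,0.5,0],[-0.3,0.045,0,-0.122,0,1,0],[-0.3,0.062,0,-0.17,0,1.5,0],[-0.3,0.08,0,-0.22,0,2.3,0],[-0.3,0.0946,0.01,-0.25,0,2.3,0],[-0.3,0.0946,0.028,-0.26,0,2.3,0],[-0.3,0.0946,0.045,-0.26,0,2.3,0],[-0.3,0.0946,0.06,-0.26,0,2.3,0],[-0.3,0.0946,0.06,-0.26,0,2.3,0]])

```text
t: 17.35
tool_pos: [0.548, -0.0013, 0.0886]
tool_rot: [-1.569, -0.065, 0.072]
contact_force: [-0.4, 0.0, -2.0]
opening: 0.0487
```

```bash
python3 - <<'E'
from h import *
go(rig2w(0,.023,.0155),4.9)
d=get_image("wrist"); crop(d,"w11.png",0,0,512,384,1.5)
E
```

```text
cur yaw 5.0 pos [ 0.548  -0.0013  0.0886] open 0.0487 F [-0.4  0.  -2. ] q1 -0.14 q6 -0.23 t 17.4
shift [ 0.0008  0.0731 -0.0022] turn [-0.06  0.11 -0.23]
```

View pics/w11.png

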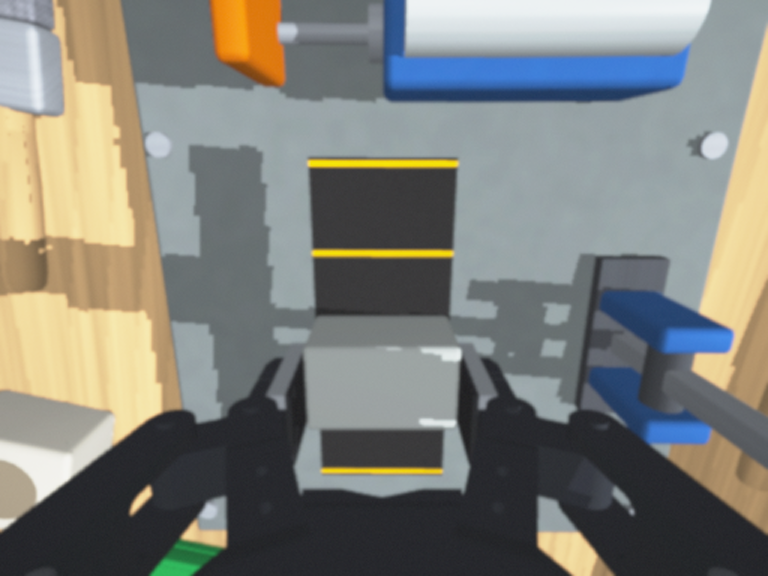

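send_rows(deltas=[[-0.3,0.001,0.02,-0.002,0,0,0],[-0.3,0.001,0.04,-0.002,0,0,0],[-0.3,0.001,0.055,-0.002,0,0,0],[-0.3,0.001,0.064,-0.002,0,0,0],[-0.3,0.001,0.069,-0.002,0,0,0],[-0.3,0.001,0.072,-0.002,0,0,0],[-0.3,0.001,0.0745,-0.002,0,0,0],[-0.3,0.001,0.076,-0.002,0,0,0],[-0.3,0.001,0.076,-0.002,0,0,0],[-0.3,0.001,0.076,-0.002,0,0,0]])

```text
t: 18.65
tool_pos: [0.5514, -0.0045, 0.0153]
tool_rot: [-1.57, -0.068, 0.067]
contact_force: [0.8, -0.0, 0.1]
opening: 0.0484
```

```bash
python3 - <<'E'
from h import *
go(rig2w(0,.023,.0155),4.9)
d=get_image("wrist"); crop(d,"w12.png",0,0,512,384,1.5)
E
```

```text
cur yaw 4.9 pos [ 0.5514 -0.0045  0.0153] open 0.0484 F [ 0.8 -0.   0.1] q1 -0.14 q6 -0.23 t 18.6
shift [-0.0027 -0.0002  0.0014] turn [0.01 0.03 0.05]
```

View pics/w12.png

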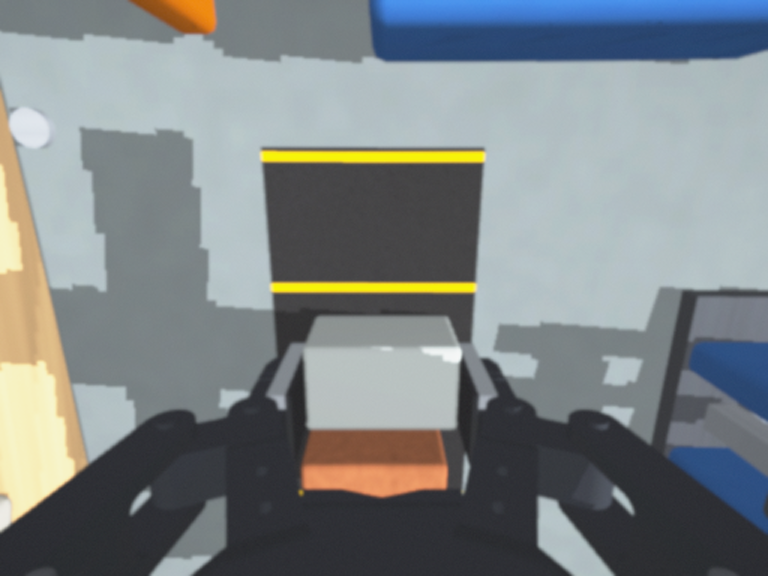

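send_rows(deltas=[[-0.3,-0.0025,0.001,0.001,0,0,0],[-0.3,-0.0025,0.002,0.001,0,0,0],[-0.3,-0.0025,0.002,0.001,0,0,0],[0.4,-0.0025,0.002,0.001,0,0,0],[0.6,-0.0025,0.002,0.001,0,0,0],[0.6,-0.0025,0.002,0.001,0,0,0],[0.6,-0.0025,0.002,0.001,0,0,0],[0.6,-0.0025,-0.015,0.001,0,0,0],[0.6,-0.0025,-0.06,0.001,0,0,0],[0.6,-0.0025,-0.11,0.001,0,0,0]])

```text
t: 19.95
tool_pos: [0.5481, -0.0036, 0.1266]
tool_rot: [-1.57, -0.067, 0.068]
contact_force: [1.1, -0.2, 0.5]
opening: 0.0685
```

```bash
python3 - <<'E'
from h import *
go(rig2w(-.1,-.02,.30),94.9)
d=get_image("wrist"); np.savez("w13.npz",**d); crop(d,"w13.png",0,0,512,384,1.5); crop(d,"w13c.png",190,150,320,270,5)
E
```

```text
cur yaw 4.9 pos [ 0.5481 -0.0036  0.1266] open 0.0685 F [ 1.1 -0.2  0.5] q1 -0.14 q6 -0.23 t 19.9
shift [-0.0995 -0.1733 -0.0427] turn [-4.000e-02 -8.997e+01 -2.000e-02]
```

View pics/w13.png

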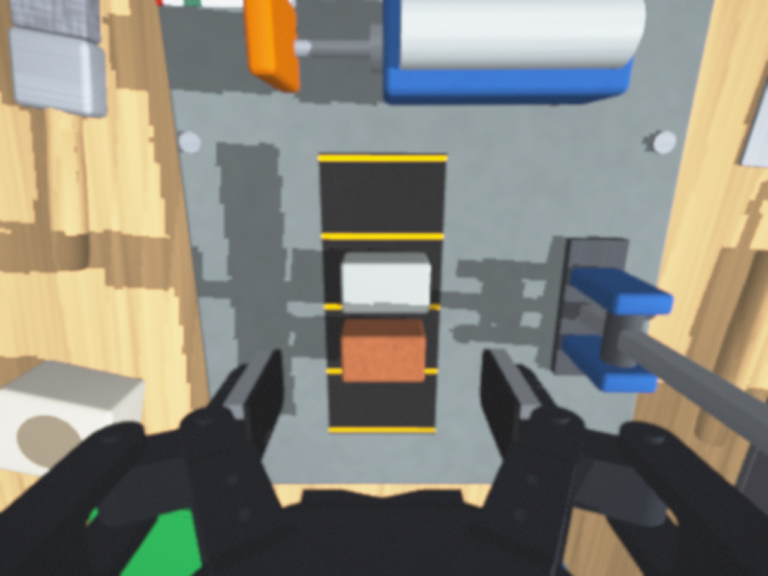

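View pics/w13c.png

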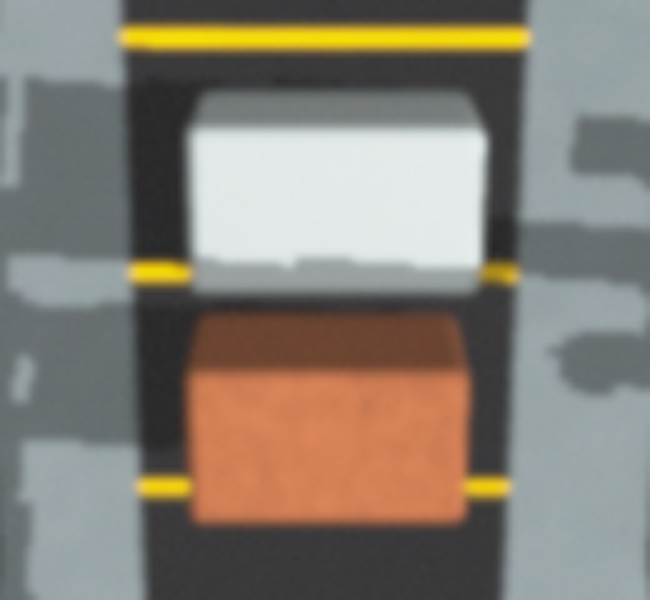

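```bash
python3 - <<'E'
from h import *
go(rig2w(.07,0,.34),94.9)
go(rig2w(.1454,0,.34),94.9)
d=get_image("scene"); crop(d,"s13.png",180,120,350,260,4.5)
E
```

```text
cur yaw 4.9 pos [ 0.5531 -0.0042  0.1356] open 0.0679 F [4.5 0.5 4.9] q1 -0.14 q6 -0.23 t 20.0
shift [ 0.0682 -0.2034 -0.0224] turn [  0.7  -89.96   0.44]
cur yaw 4.9 pos [ 0.5531 -0.0042  0.1356] open 0.0679 F [4.5 0.5 4.9] q1 -0.14 q6 -0.23 t 20.0
shift [ 0.1436 -0.2025 -0.0225] turn [  0.7  -89.96   0.44]
```

View pics/s13.png

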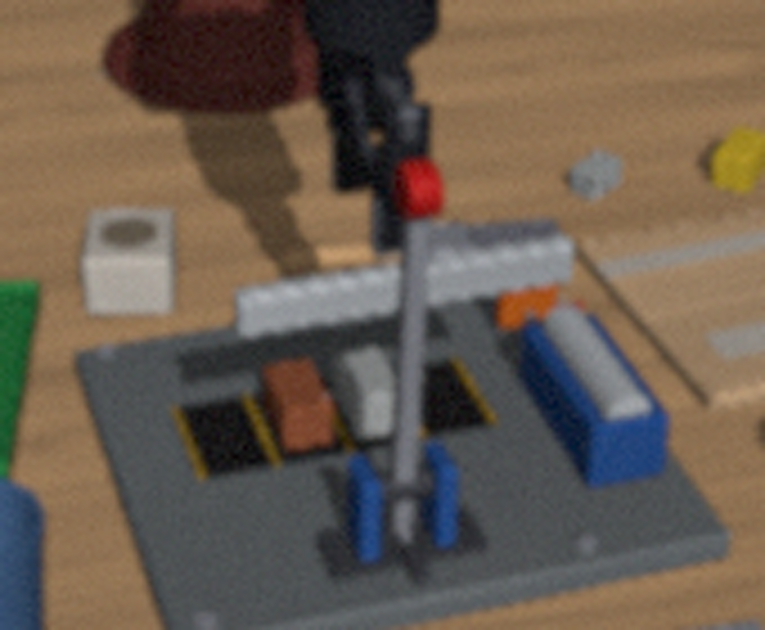

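```bash
python3 - <<'E'
from h import *
for i in range(3):
    d=get_image("wrist"); o=get_obs(); print(o["t"],o["tool_pos"].round(4),o["contact_force"].round(1),o["dq"].round(3))
E
```

```text
20.1 [ 0.5516 -0.0041  0.1305] [-0.   0.3  0.4] [-0.001  0.044  0.069  0.001 -0.005 -0.   ]
20.15 [ 0.5499 -0.0038  0.1277] [-1.2 -0.2 -1.1] [-0.001  0.036  0.053 -0.002 -0.002 -0.002]
20.2 [ 0.5486 -0.0037  0.1257] [-0.5  0.5 -0.4] [-0.001  0.027  0.034  0.001 -0.002 -0.001]
```

send_rows(deltas=[[0.6,0,-0.05,0,0,-9,0],[0.6,0.007,-0.1,-0.003,0,-19,0],[0.6,0.016,-0.145,-0.006,0,-29,0],[0.6,0.025,-0.18,-0.01,0,-39,0],[0.6,0.034,-0.2,-0.014,0,-49,0],[0.2,0.044,-0.208,-0.018,0,-59,0],[0.2,0.054,-0.214,-0.022,0,-69,0],[0.2,0.064,-0.214,-0.022,0,-80,0],[0.2,0.07,-0.214,-0.022,0,-90,0],[0.2,0.07,-0.214,-0.022,0,-90,0]])

```text
t: 21.45
tool_pos: [0.6197, -0.0195, 0.3365]
tool_rot: [-1.165, -1.268, 1.272]
contact_force: [0.1, 0.4, -0.5]
opening: 0.051
```

```bash
python3 - <<'E'
from h import *
go(rig2w(.1454,0,.33),94.9)
d=get_image("wrist"); np.savez("w14.npz",**d); crop(d,"w14.png",0,0,512,384,1.5)
print((proj(d,rig2w(.1454,0,.2594))[0]*1.5))
E
```

```text
cur yaw 94.8 pos [ 0.6197 -0.0195  0.3365] open 0.0510 F [ 0.1  0.4 -0.5] q1 -0.15 q6 -1.81 t 21.4
shift [-0.0007  0.0062 -0.076 ] turn [-0.22 -0.09  0.05]
[381.52460807 405.64628412]
```

View pics/w14.png

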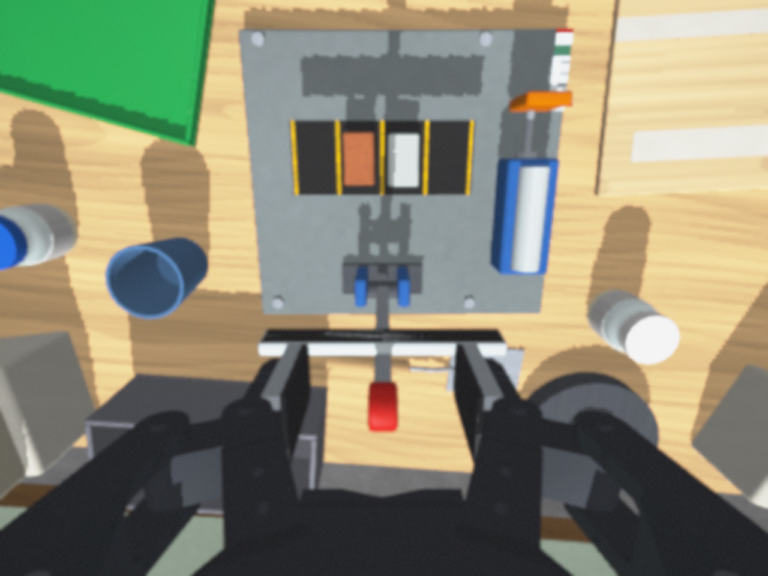

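send_rows(deltas=[[0.2,0,0,-0.03,0,0,0],[0.2,0,0,-0.06,0,0,0],[0.2,-0.0005,0,-0.076,0,0,0],[0.2,-0.0005,0.01,-0.076,0,0,0],[0.2,-0.0005,0.035,-0.076,0,0,0],[0.2,-0.0005,0.06,-0.076,0,0,0],[0.2,-0.0005,0.08,-0.076,0,0,0],[0.2,-0.0005,0.09,-0.076,0,0,0],[0.2,-0.0005,0.0915,-0.076,0,0,0],[0.2,-0.0005,0.0915,-0.076,0,0,0]])

```text
t: 22.75
tool_pos: [0.6963, -0.0136, 0.2485]
tool_rot: [-1.169, -1.273, 1.272]
contact_force: [0.0, -0.8, 0.4]
opening: 0.0512
```

```bash
python3 - <<'E'
from h import *
go(rig2w(.1454,0,.245),94.9)
d=get_image("wrist"); crop(d,"w15.png",0,0,512,384,1.5)
d=get_image("scene"); crop(d,"s15.png",210,90,330,240,4)
E
```

```text
cur yaw 94.9 pos [ 0.6963 -0.0136  0.2485] open 0.0512 F [ 0.  -0.8  0.4] q1 -0.13 q6 -1.78 t 22.8
shift [-0.0002  0.0035  0.0009] turn [ 0.09  0.02 -0.02]
```

View pics/w15.png

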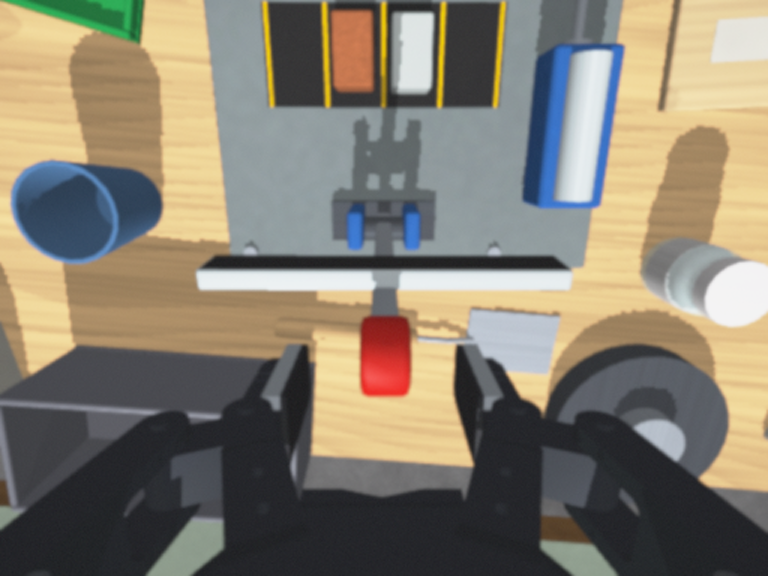

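View pics/s15.png

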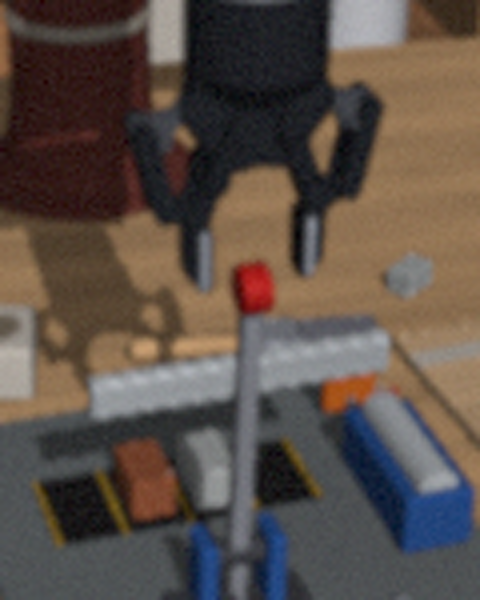

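send_rows(deltas=[[0.2,0,0.006,0.001,0,0,0],[0.2,0,0.012,0.001,0,0,0],[0.2,0,0.016,0.001,0,0,0],[0.2,0,0.016,0.001,0,0,0],[-0.4,0,0.016,0.001,0,0,0],[-0.4,0,0.016,0.001,0,0,0],[-0.9,0,0.016,0.001,0,0,0],[-0.9,0,0.016,0.001,0,0,0],[-0.9,0,0.016,0.001,0,0,0],[-0.9,0,0.016,0.001,0,0,0]], newtons=50)

```text
t: 24.1
tool_pos: [0.695, -0.0126, 0.232]
tool_rot: [-1.166, -1.274, 1.271]
contact_force: [-1.1, 5.1, 1.9]
opening: 0.017
```

```bash
python3 - <<'E'
from h import *
go(rig2w(.1454,0,.245),94.9)
d=get_image("wrist"); crop(d,"w16.png",0,0,512,384,1.5)
d=get_image("scene"); crop(d,"s16.png",210,90,330,240,4)
E
```

```text
cur yaw 95.0 pos [ 0.695  -0.0126  0.232 ] open 0.0170 F [-1.1  5.1  1.9] q1 -0.13 q6 -1.78 t 24.1
shift [-0.0013 -0.013  -0.0004] turn [0.04 0.07 0.09]
```

View pics/w16.png

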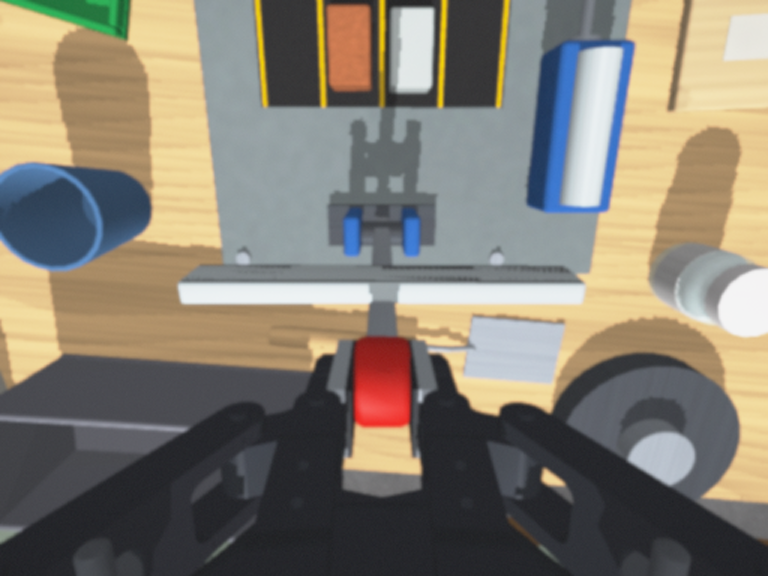

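View pics/s16.png

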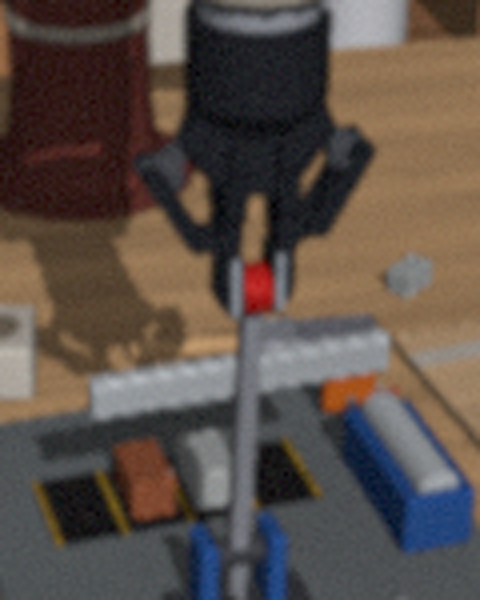

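send_rows(deltas=[[-0.9,-0.001,-0.0006,0.0156,0,0,0],[-0.9,-0.001,0,0.0311,0,0,0],[-0.9,-0.001,0.0019,0.0466,0,0,0],[-0.9,-0.001,0.005,0.0619,0,0,0],[-0.9,-0.001,0.0093,0.0769,0,0,0],[-0.9,-0.001,0.0148,0.0915,0,0,0],[-0.9,-0.001,0.0215,0.1056,0,0,0],[-0.9,-0.001,0.0293,0.1191,0,0,0],[-0.9,-0.001,0.0381,0.132,0,0,0],[-0.9,-0.001,0.0479,0.1441,0,0,0]])

```text
t: 25.45
tool_pos: [0.5534, -0.0246, 0.1882]
tool_rot: [-1.169, -1.281, 1.266]
contact_force: [-4.6, 11.4, 12.4]
opening: 0.0168
```

```bash
python3 - <<'E'
from h import *
o=get_obs(); c,s=np.cos(RIG[2]),np.sin(RIG[2]); v=o["tool_pos"][:2]-RIG[:2]; rx,ry=c*v[0]+s*v[1],-s*v[0]+c*v[1]
print("rig",rx,ry,"ang",np.arctan2(o["tool_pos"][2]+.0274-.065,.130-rx),"rad",np.hypot(o["tool_pos"][2]+.0274-.065,.130-rx)); go(o["tool_pos"],94.9)
d=get_image("wrist"); crop(d,"w17.png",0,0,512,384,1.5)
E
```

```text
rig 0.0029346154048527544 0.0014471484896405565 ang 0.8698301694892132 rad 0.19701393081155152
cur yaw 95.0 pos [ 0.5534 -0.0246  0.1882] open 0.0168 F [-4.6 11.4 12.4] q1 -0.18 q6 -1.84 t 25.4
shift [0. 0. 0.] turn [0.45 0.11 0.22]
```

View pics/w17.png

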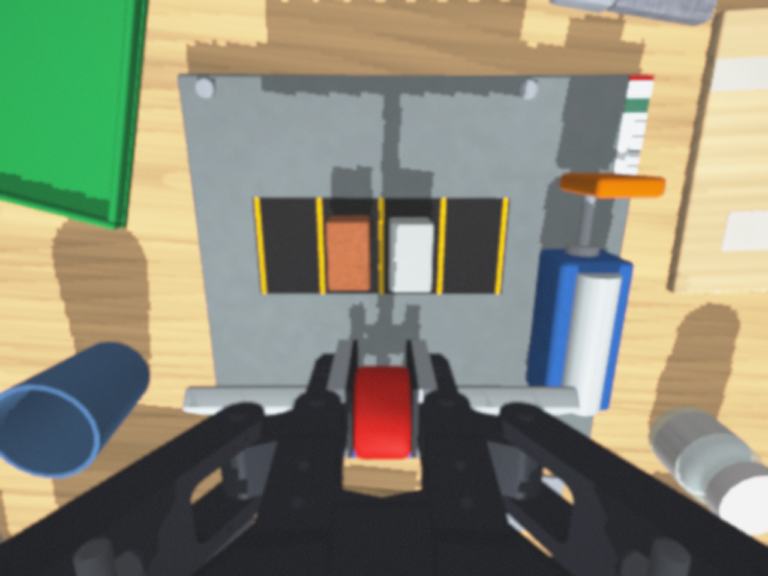

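send_rows(deltas=[[-0.9,-0.001,0.0108,0.0113,0,0,0],[-0.9,-0.001,0.0224,0.0217,0,0,0],[-0.9,-0.001,0.0348,0.0311,0,0,0],[-0.9,-0.001,0.0479,0.0395,0,0,0],[-0.9,-0.001,0.0617,0.0469,0,0,0],[-0.9,-0.001,0.076,0.0531,0,0,0],[-0.9,-0.001,0.0907,0.0582,0,0,0],[-0.9,-0.001,0.1058,0.062,0,0,0],[-0.9,-0.001,0.1193,0.0644,0,0,0],[-0.9,-0.001,0.1309,0.0657,0,0,0]])

```text
t: 26.75
tool_pos: [0.4819, -0.0305, 0.0489]
tool_rot: [-1.156, -1.269, 1.271]
contact_force: [-7.3, 12.2, -4.1]
opening: 0.0174
```

```bash
cat >> h.py <<'E'
def ang():
    o=get_obs(); c,s=np.cos(RIG[2]),np.sin(RIG[2]); v=o["tool_pos"][:2]-RIG[:2]; rx,ry=c*v[0]+s*v[1],-s*v[0]+c*v[1]
    print("rig",rx.round(4),ry.round(4),"ang",np.arctan2(o["tool_pos"][2]+.0274-.065,.130-rx),"rad",np.hypot(o["tool_pos"][2]+.0274-.065,.130-rx)); go(o["tool_pos"],94.9)
E
python3 - <<'E'
from h import *
ang()
d=get_image("scene"); crop(d,"s18.png",180,120,350,260,4.5)
E
```

```text
rig -0.0688 0.0017 ang 0.05653555831473787 rad 0.19914207135241282
cur yaw 94.9 pos [ 0.4819 -0.0305  0.0489] open 0.0174 F [-7.3 12.2 -4.1] q1 -0.22 q6 -1.88 t 26.8
shift [0. 0. 0.] turn [-0.45  0.03  0.42]
```

View pics/s18.png

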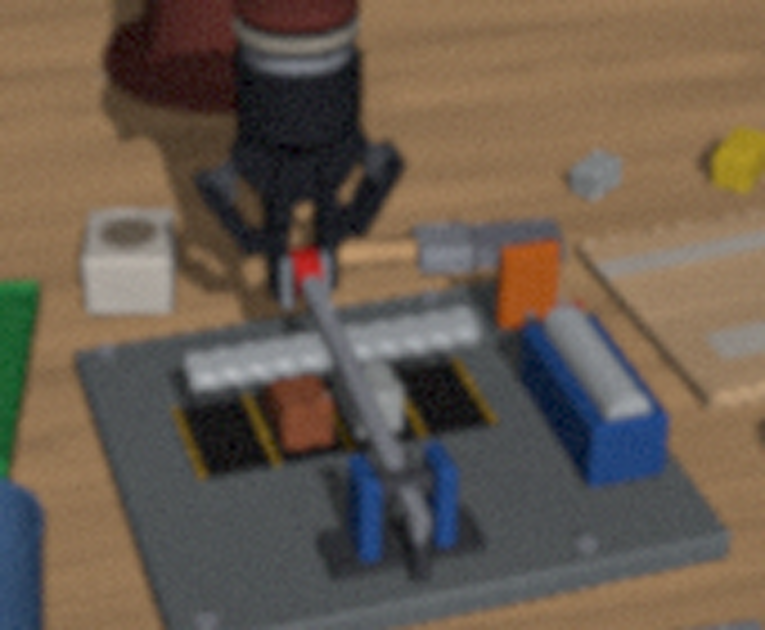

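send_rows(deltas=[[-0.9,0,0.005,0,0,0,0],[-0.9,0,0.01,0,0,0,0],[-0.9,0,0.014,0,0,0,0],[-0.9,0,0.0165,0,0,0,0],[-0.9,0,0.0165,0,0,0,0],[-0.9,0,0.0165,0,0,0,0],[-0.9,0,0.0165,0,0,0,0],[-0.9,0,0.0165,0,0,0,0],[-0.9,0,0.0165,0,0,0,0],[-0.9,0,0.0165,0,0,0,0]])

```text
t: 28.05
tool_pos: [0.4812, -0.0305, 0.0323]
tool_rot: [-1.155, -1.268, 1.272]
contact_force: [-7.8, 12.6, -4.9]
opening: 0.0171
```

```bash
python3 - <<'E'
from h import *
ang()
d=get_image("scene"); crop(d,"s19.png",180,120,350,260,4.5)
E
```

```text
rig -0.0695 0.0017 ang -0.026326072390923654 rad 0.19959001291262707
cur yaw 94.9 pos [ 0.4812 -0.0305  0.0323] open 0.0171 F [-7.8 12.6 -4.9] q1 -0.22 q6 -1.88 t 28.1
shift [0. 0. 0.] turn [-0.55  0.04  0.41]
```

View pics/s19.png

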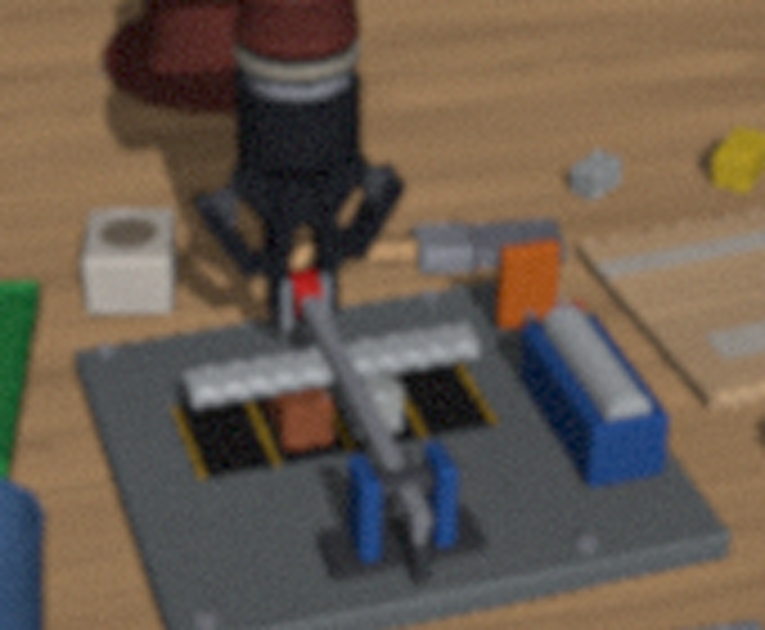

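send_rows(deltas=[[-0.4,0,0,0,0,0,0],[-0.2,0,0,0,0,0,0],[0,0,0,0,0,0,0],[0,0,0,0,0,0,0],[0,0,-0.02,0,0,0,0],[0,0,-0.05,0,0,0,0],[0,0,-0.08,0,0,0,0],[0,0,-0.11,0,0,0,0],[0,0,-0.14,0,0,0,0],[0,0,-0.14,0,0,0,0]])

```text
t: 29.35
tool_pos: [0.488, -0.0342, 0.1794]
tool_rot: [-1.173, -1.276, 1.271]
contact_force: [0.4, -0.1, -0.2]
opening: 0.0425
```

```bash
python3 - <<'E'
from h import *
go(rig2w(-.05,.145,.17),4.9)
d=get_image("scene"); crop(d,"s20.png",180,120,350,260,4.5)
d=get_image("wrist"); crop(d,"w20.png",0,0,512,384,1.5)
E
```

```text
cur yaw 94.9 pos [ 0.488  -0.0342  0.1794] open 0.0425 F [ 0.4 -0.1 -0.2] q1 -0.22 q6 -1.88 t 29.4
shift [ 0.1476  0.0091 -0.013 ] turn [  0.18 -89.98  -0.37]
```

View pics/s20.png

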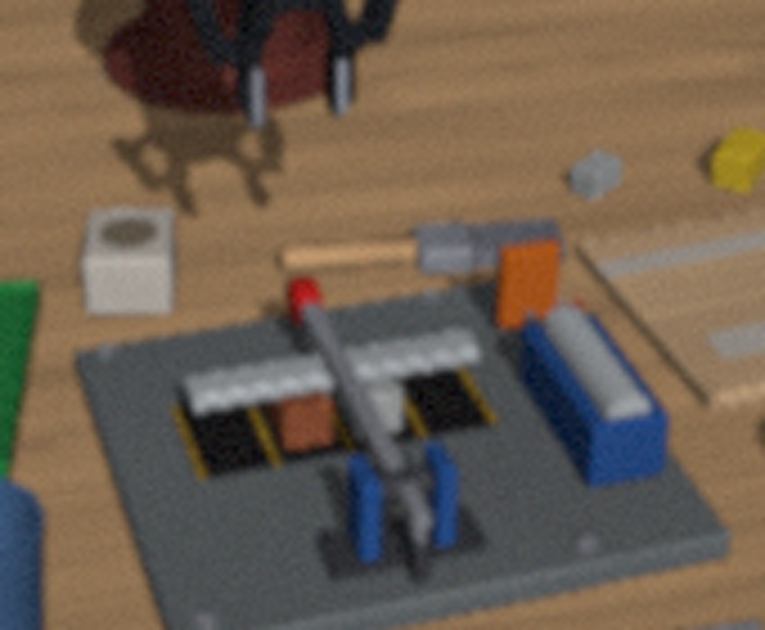

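View pics/w20.png

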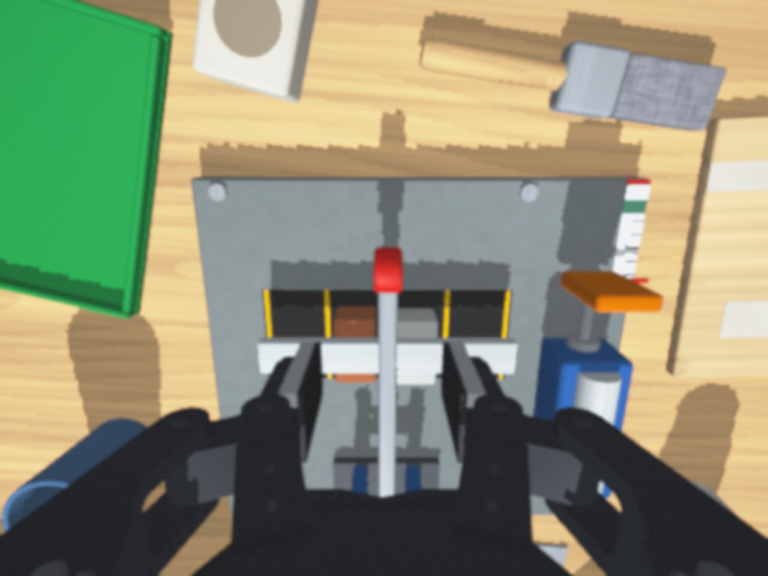

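send_rows(deltas=[[0,0.01,0,0,0,10,0],[0,0.03,0,-0.003,0,20,0],[0,0.05,0,-0.005,0,30,0],[0,0.07,0,-0.007,0,40,0],[0,0.09,0,-0.009,0,50,0],[-0.2,0.11,0,-0.011,0,60,0],[-0.2,0.13,0,-0.013,0,70,0],[-0.2,0.1476,0,-0.013,0,80,0],[-0.2,0.1476,0,-0.013,0,90,0],[-0.2,0.1476,0,-0.013,0,90,0]])

```text
t: 30.7
tool_pos: [0.4852, 0.1146, 0.174]
tool_rot: [-1.57, -0.067, 0.072]
contact_force: [-0.3, 1.0, -0.6]
opening: 0.0341
```

```bash
python3 - <<'E'
from h import *
go(rig2w(-.05,.145,.05),4.9)
d=get_image("wrist"); crop(d,"w21.png",0,0,512,384,1.5)
print(proj(d,rig2w(-.05,.145,.088))[0]*1.5)
E
```

```text
cur yaw 5.1 pos [0.4852 0.1146 0.174 ] open 0.0341 F [-0.3  1.  -0.6] q1 0.08 q6 -0.01 t 30.7
shift [ 0.0035  0.124  -0.0009] turn [ 0.    0.17 -0.19]
[386.30075441 282.95216723]
```

View pics/w21.png

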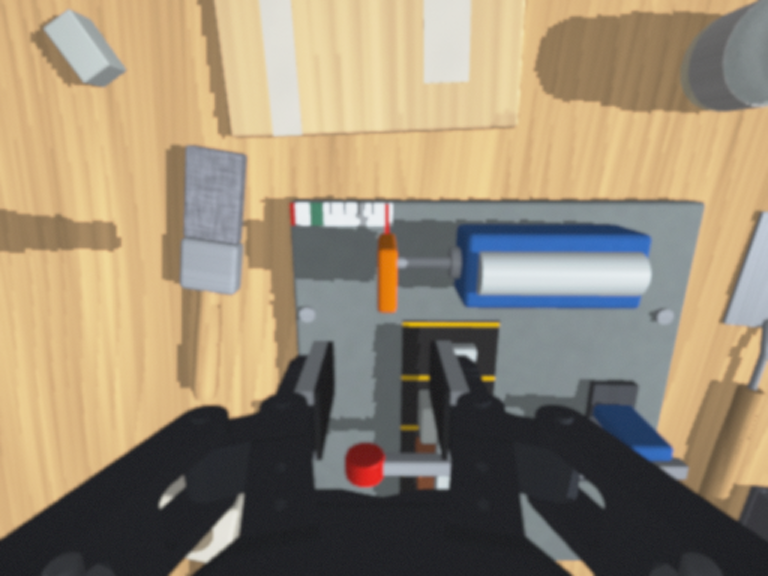

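send_rows(deltas=[[-0.2,0.0035,0.03,-0.001,0,0,0],[-0.2,0.0035,0.06,-0.001,0,0,0],[-0.2,0.0035,0.09,-0.001,0,0,0],[-0.2,0.0035,0.11,-0.001,0,0,0],[-0.2,0.0035,0.122,-0.001,0,0,0],[-0.2,0.0035,0.128,-0.001,0,0,0],[-0.2,0.0035,0.128,-0.001,0,0,0],[-0.2,0.0035,0.128,-0.001,0,0,0],[-0.2,0.0035,0.128,-0.001,0,0,0],[-0.2,0.0035,0.128,-0.001,0,0,0]])

```text
t: 32.0
tool_pos: [0.4902, 0.1139, 0.0486]
tool_rot: [-1.57, -0.068, 0.067]
contact_force: [0.4, -0.6, 0.1]
opening: 0.0342
```

```bash
python3 - <<'E'
from h import *
go(rig2w(-.05,.145,.045),4.9)
d=get_image("wrist"); crop(d,"w22.png",0,0,512,384,1.5)
E
```

```text
cur yaw 4.9 pos [0.4902 0.1139 0.0486] open 0.0342 F [ 0.4 -0.6  0.1] q1 0.08 q6 -0.01 t 32.0
shift [-0.0018  0.0036  0.0002] turn [0.   0.04 0.05]
```

View pics/w22.png

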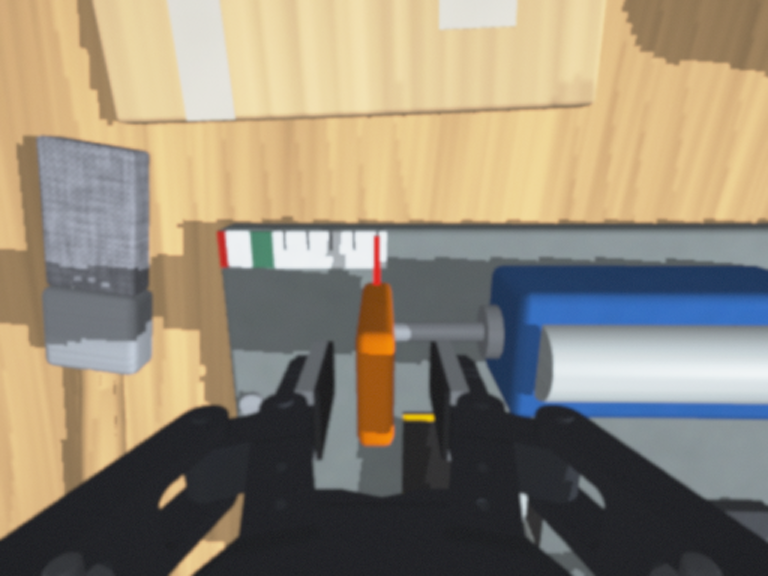

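send_rows(deltas=[[-0.2,-0.002,0.003,0,0,0,0],[-0.2,-0.002,0.003,0,0,0,0],[-0.6,-0.002,0.003,0,0,0,0],[-0.6,-0.002,0.003,0,0,0,0],[-1,-0.002,0.003,0,0,0,0],[-1,-0.002,0.003,0,0,0,0],[-1,-0.002,0.003,0,0,0,0],[-1,-0.002,0.003,0,0,0,0],[-1,-0.002,0.003,0,0,0,0],[-1,-0.002,0.003,0,0,0,0]], newtons=60)

```text
t: 33.3
tool_pos: [0.4881, 0.1136, 0.0453]
tool_rot: [-1.57, -0.068, 0.067]
contact_force: [-0.5, -0.3, 1.2]
opening: 0.0111
```

```bash
python3 - <<'E'
from h import *
go(rig2w(-.05,.145,.045),4.9)
d=get_image("wrist"); crop(d,"w23.png",0,0,512,384,1.5)
E
```

```text
cur yaw 4.9 pos [0.4881 0.1136 0.0453] open 0.0111 F [-0.5 -0.3  1.2] q1 0.08 q6 -0.01 t 33.3
shift [0.0003 0.0003 0.0002] turn [0.   0.03 0.03]
```

View pics/w23.png

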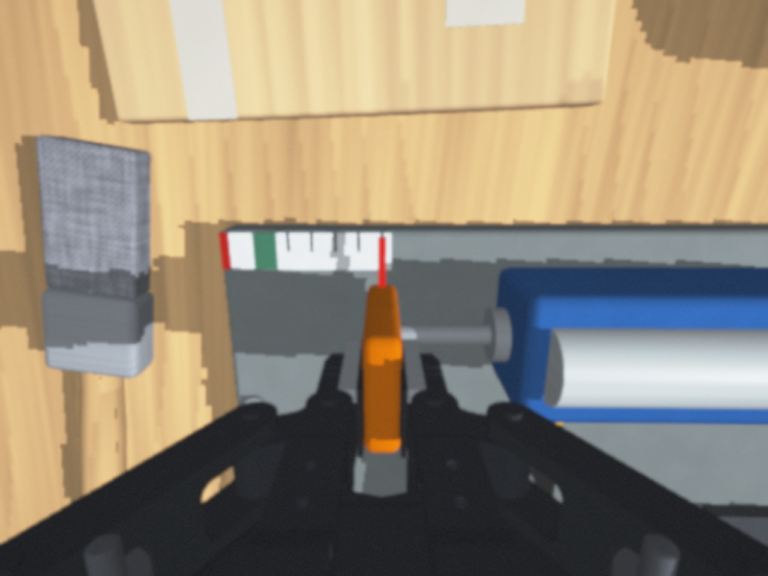

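send_rows(deltas=[[-1,-0.005,0,0,0,0,0],[-1,-0.011,0,0,0,0,0],[-1,-0.017,0,0,0,0,0],[-1,-0.023,0,0,0,0,0],[-1,-0.029,0,0,0,0,0],[-1,-0.035,0,0,0,0,0],[-1,-0.041,0,0,0,0,0],[-1,-0.045,0,0,0,0,0],[-1,-0.048,0,0,0,0,0],[-1,-0.05,0,0,0,0,0]])

```text
t: 34.6
tool_pos: [0.44, 0.1096, 0.0454]
tool_rot: [-1.569, -0.073, 0.062]
contact_force: [12.2, 0.9, -7.3]
opening: 0.0109
```

```bash
python3 - <<'E'
from h import *
go(rig2w(-.1,.145,.045),4.9)
d=get_image("wrist"); crop(d,"w24.png",0,0,512,384,1.5)
E
```

```text
cur yaw 4.9 pos [0.44   0.1096 0.0454] open 0.0109 F [12.2  0.9 -7.3] q1 0.08 q6 -0.01 t 34.6
shift [-0.0014  0.0004  0.0002] turn [-0.02  0.01  0.39]
```

View pics/w24.png

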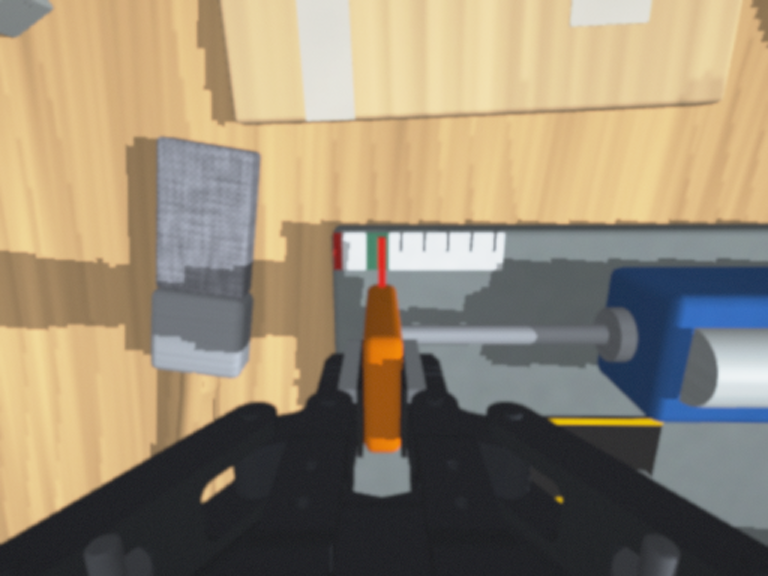

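send_rows(deltas=[[-1,-0.0015,0,0,0,0,0],[-1,-0.0015,0,0,0,0,0],[-1,-0.0015,0,0,0,0,0],[-1,-0.0015,0,0,0,0,0],[-1,-0.0015,0,0,0,0,0],[-1,-0.0015,0,0,0,0,0],[-1,-0.0015,0,0,0,0,0],[-1,-0.0015,0,0,0,0,0],[-1,-0.0015,0,0,0,0,0],[-1,-0.0015,0,0,0,0,0]])

```text
t: 35.9
tool_pos: [0.4386, 0.1095, 0.0454]
tool_rot: [-1.569, -0.073, 0.062]
contact_force: [11.5, 2.1, -6.8]
opening: 0.0111
```

```bash
python3 - <<'E'
from h import *
go(rig2w(-.05,.145,.045),4.9)
d=get_image("wrist"); crop(d,"w25.png",180,130,330,220,5)
E
```

```text
cur yaw 4.9 pos [0.4386 0.1095 0.0454] open 0.0111 F [11.5  2.1 -6.8] q1 0.08 q6 -0.01 t 35.9
shift [0.05   0.0007 0.0002] turn [-0.02  0.01  0.38]
```

View pics/w25.png

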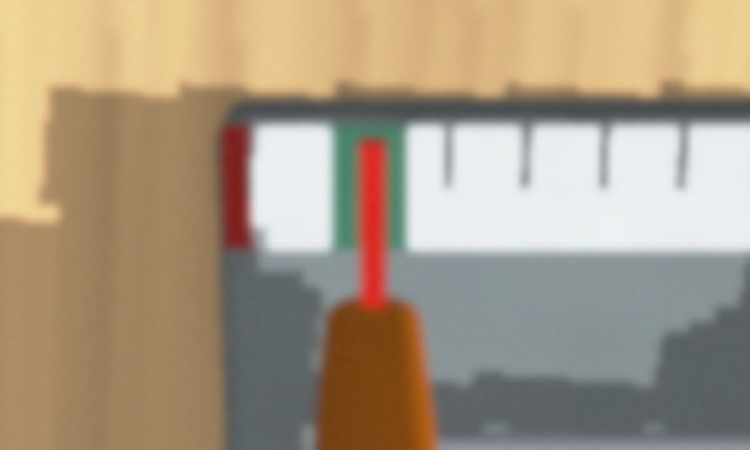

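Pointer at crop x≈373 sits in the middle of the green band (337–405). Hold a little longer, then lead it home.

send_rows(deltas=[[-1,0,0,0,0,0,0],[-1,0,0,0,0,0,0],[-1,0,0,0,0,0,0],[-1,0,0,0,0,0,0],[-1,0,0,0,0,0,0],[-1,0.006,0,0,0,0,0],[-1,0.014,0,0,0,0,0],[-1,0.022,0,0,0,0,0],[-1,0.031,0,0,0,0,0],[-1,0.04,0,0,0,0,0]])

```text
t: 37.2
tool_pos: [0.477, 0.1127, 0.0453]
tool_rot: [-1.57, -0.069, 0.066]
contact_force: [4.2, 1.6, 0.6]
opening: 0.0106
```

send_rows(deltas=[[-1,0.006,0,0,0,0,0],[-1,0.0095,0,0,0,0,0],[-1,0.0105,0,0,0,0,0],[-1,0.0105,0,0,0,0,0],[-0.5,0.0105,0,0,0,0,0],[-0.3,0.0105,0,0,0,0,0],[-0.2,0.0105,0,0,0,0,0],[-0.2,0.0105,0,0,0,0,0],[-0.2,0.0105,0,0,0,0,0],[-0.2,0.0105,0,0,0,0,0]])

```text
t: 38.45
tool_pos: [0.4869, 0.1136, 0.0451]
tool_rot: [-1.57, -0.068, 0.068]
contact_force: [0.3, 0.7, -0.6]
opening: 0.0341
```

```bash
python3 - <<'E'
from h import *
go(rig2w(-.05,.145,.2),4.9)
d=get_image("wrist"); crop(d,"w26.png",0,0,512,384,1.5)
E
```

```text
cur yaw 4.9 pos [0.4869 0.1136 0.0451] open 0.0341 F [ 0.3  0.7 -0.6] q1 0.08 q6 -0.01 t 38.5
shift [ 0.0015 -0.1549  0.0002] turn [-0.    0.03 -0.  ]
```

View pics/w26.png

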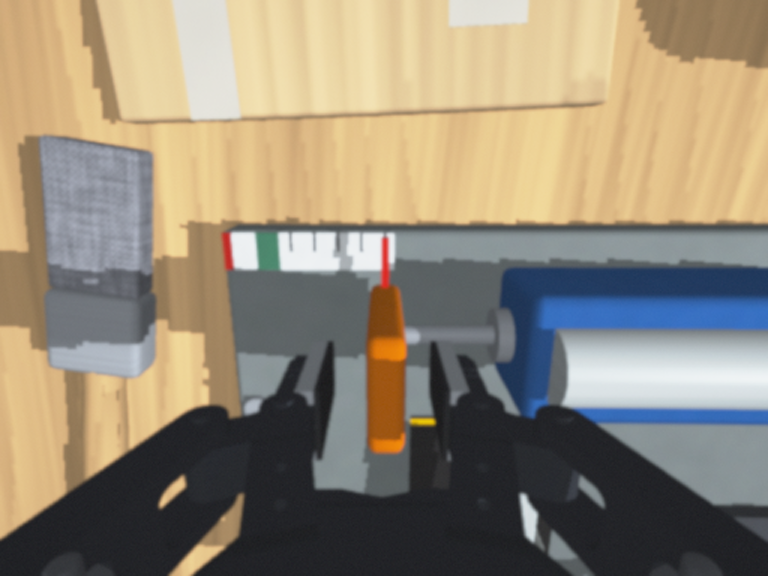

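send_rows(deltas=[[-0.2,0.0015,-0.03,0,0,0,0],[-0.2,0.0015,-0.07,0,0,0,0],[-0.2,0.0015,-0.11,0,0,0,0],[-0.2,0,-0.14,-0.02,0,-10,0],[0,0,-0.14,-0.05,0,-20,0],[0,0,-0.14,-0.08,0,-30,0],[0,-0.002,-0.14,-0.105,0,-40,0],[0,-0.005,-0.14,-0.125,0,-50,0],[0,-0.008,-0.14,-0.138,0,-60,0],[0,-0.011,-0.14,-0.145,0,-70,0]])

```text
t: 39.75
tool_pos: [0.4883, -0.0326, 0.1851]
tool_rot: [-1.32, -1.017, 1.017]
contact_force: [0.2, 0.4, -0.7]
opening: 0.0426
```

```bash
python3 - <<'E'
from h import *
go(rig2w(-.065,0,.17),94.9)
E
```

```text
cur yaw 75.2 pos [ 0.4883 -0.0326  0.1851] open 0.0426 F [ 0.2  0.4 -0.7] q1 -0.22 q6 -1.53 t 39.8
shift [0.0001 0.0151 0.0025] turn [-1.000e-02 -1.969e+01  0.000e+00]
```

send_rows(deltas=[[0,0,0,0.002,0,-10,0],[0,0,0.01,0.0025,0,-19.7,0],[0,0,0.03,0.0025,0,-19.7,0],[0,0,0.06,0.0025,0,-19.7,0],[0,0,0.08,0.0025,0,-19.7,0],[0,0,0.08,0.0025,0,-19.7,0],[0,0,0.08,0.0025,0,-19.7,0],[0,0,0.08,0.0025,0,-19.7,0],[0,0,0.08,0.0025,0,-19.7,0],[0,0,0.08,0.0025,0,-19.7,0]])

```text
t: 41.0
tool_pos: [0.4863, -0.0313, 0.1056]
tool_rot: [-1.171, -1.269, 1.268]
contact_force: [-0.8, -0.4, -0.0]
opening: 0.0426
```

```bash
python3 - <<'E'
from h import *
go(rig2w(-.065,0,.038),94.9)
d=get_image("wrist"); crop(d,"w27.png",0,0,512,384,1.5)
E
```

```text
cur yaw 94.6 pos [ 0.4863 -0.0313  0.1056] open 0.0426 F [-0.8 -0.4 -0. ] q1 -0.22 q6 -1.87 t 41.0
shift [-0.0005  0.0676  0.0006] turn [ 0.05 -0.28 -0.02]
```

View pics/w27.png

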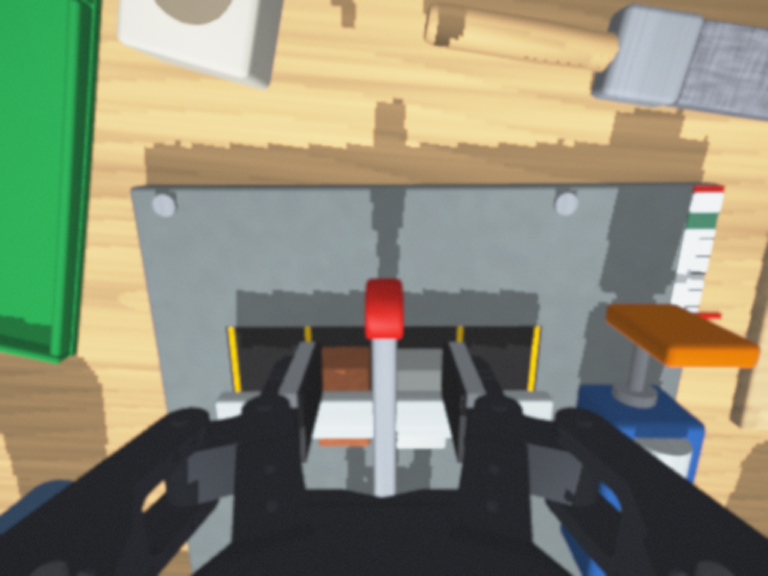

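send_rows(deltas=[[0,0,0.02,0,0,-0.3,0],[0,0,0.04,0,0,-0.3,0],[0,0,0.055,0,0,-0.3,0],[0,0,0.065,0,0,-0.3,0],[0,0,0.067,0,0,-0.3,0],[0,0,0.067,0,0,-0.3,0],[-0.4,0,0.067,0,0,-0.3,0],[-0.9,0,0.067,0,0,-0.3,0],[-0.9,0,0.067,0,0,-0.3,0],[-0.9,0,0.067,0,0,-0.3,0]], newtons=50)

```text
t: 42.3
tool_pos: [0.4865, -0.0302, 0.0391]
tool_rot: [-1.167, -1.274, 1.27]
contact_force: [-1.8, 4.5, 3.7]
opening: 0.017
```

```bash
python3 - <<'E'
from h import *
ang()
d=get_image("wrist"); crop(d,"w28.png",0,0,512,384,1.2)
E
```

```text
rig -0.0642 0.0016 ang 0.007559256512015202 rad 0.19423843455845438
cur yaw 94.9 pos [ 0.4865 -0.0302  0.0391] open 0.0170 F [-1.8  4.5  3.7] q1 -0.22 q6 -1.87 t 42.3
shift [0. 0. 0.] turn [0.06 0.01 0.11]
```

View pics/w28.png

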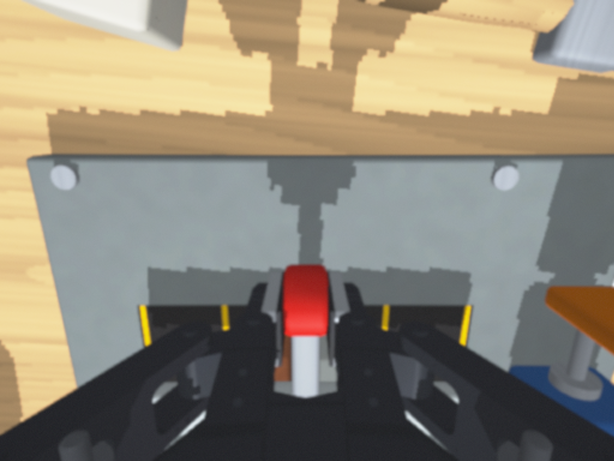

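send_rows(deltas=[[-0.9,0,-0.0097,-0.0002,0,0,0],[-0.9,0,-0.0233,-0.0014,0,0,0],[-0.9,0,-0.0387,-0.0039,0,0,0],[-0.9,0,-0.0539,-0.0076,0,0,0],[-0.9,0,-0.0687,-0.0125,0,0,0],[-0.9,0,-0.0831,-0.0186,0,0,0],[-0.9,0,-0.0969,-0.0258,0,0,0],[-0.9,0,-0.1101,-0.0341,0,0,0],[-0.9,0,-0.1226,-0.0434,0,0,0],[-0.9,0,-0.1343,-0.0536,0,0,0]])

```text
t: 43.6
tool_pos: [0.5398, -0.0257, 0.1722]
tool_rot: [-1.165, -1.273, 1.271]
contact_force: [4.8, 5.5, -12.7]
opening: 0.0168
```

```bash
python3 - <<'E'
from h import *
ang()
d=get_image("wrist"); crop(d,"w29.png",0,0,512,384,1.2)
E
```

```text
rig -0.0107 0.0015 ang 0.7632408306368174 rad 0.19477817492244903
cur yaw 94.9 pos [ 0.5398 -0.0257  0.1722] open 0.0168 F [  4.8   5.5 -12.7] q1 -0.19 q6 -1.84 t 43.6
shift [0. 0. 0.] turn [-0.02  0.04  0.11]
```

View pics/w29.png

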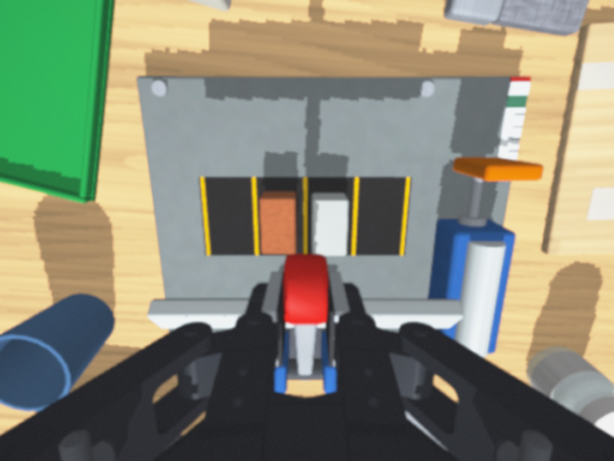

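send_rows(deltas=[[-0.9,0,-0.0135,-0.0141,0,0,0],[-0.9,0,-0.0254,-0.0295,0,0,0],[-0.9,0,-0.0358,-0.046,0,0,0],[-0.9,0,-0.0445,-0.0634,0,0,0],[-0.9,0,-0.0514,-0.0817,0,0,0],[-0.9,0,-0.0564,-0.1005,0,0,0],[-0.9,0,-0.0595,-0.1197,0,0,0],[-0.9,0,-0.0606,-0.1353,0,0,0],[-0.9,0,-0.0606,-0.147,0,0,0],[-0.9,0,-0.0601,-0.1567,0,0,0]])

```text
t: 44.9
tool_pos: [0.6978, -0.0124, 0.2346]
tool_rot: [-1.17, -1.276, 1.27]
contact_force: [3.3, 4.2, -5.9]
opening: 0.0172
```

```bash
python3 - <<'E'
from h import *
ang()
E
```

```text
rig 0.1478 0.0013 ang 1.6611164178360849 rad 0.19784553739381772
cur yaw 95.0 pos [ 0.6978 -0.0124  0.2346] open 0.0172 F [ 3.3  4.2 -5.9] q1 -0.12 q6 -1.78 t 44.9
shift [0. 0. 0.] turn [0.24 0.07 0.03]
```

send_rows(deltas=[[-0.9,0,0,0,0,0,0],[-0.9,0,0,0,0,0,0],[-0.2,0,0,0,0,0,0],[0.1,0,0,0,0,0,0],[0.2,0,0,0,0,0,0],[0.2,0,-0.02,0,0,0,0],[0.2,0,-0.06,0,0,0,0],[0.2,0,-0.1,0,0,0,0],[0.2,0,-0.1,0,0,0,0],[0.2,0,-0.1,0,0,0,0]])

```text
t: 46.15
tool_pos: [0.6955, -0.0132, 0.3332]
tool_rot: [-1.168, -1.273, 1.272]
contact_force: [-0.5, -0.2, -0.8]
opening: 0.0513
```

```bash
python3 - <<'E'
from h import *
go(rig2w(-.0,-.05,.25),4.9)
d=get_image("wrist"); crop(d,"w30.png",0,0,512,384,1.5)
print(proj(d,rig2w(.1454,0,.2594))[0]*1.5)
E
```

```text
cur yaw 94.9 pos [ 0.6955 -0.0132  0.3332] open 0.0513 F [-0.5 -0.2 -0.8] q1 -0.13 q6 -1.78 t 46.1
shift [-0.0506  0.0831  0.1456] turn [ 3.000e-02 -8.997e+01 -5.000e-02]
[381.98748624 288.68243845]
```

View pics/w30.png

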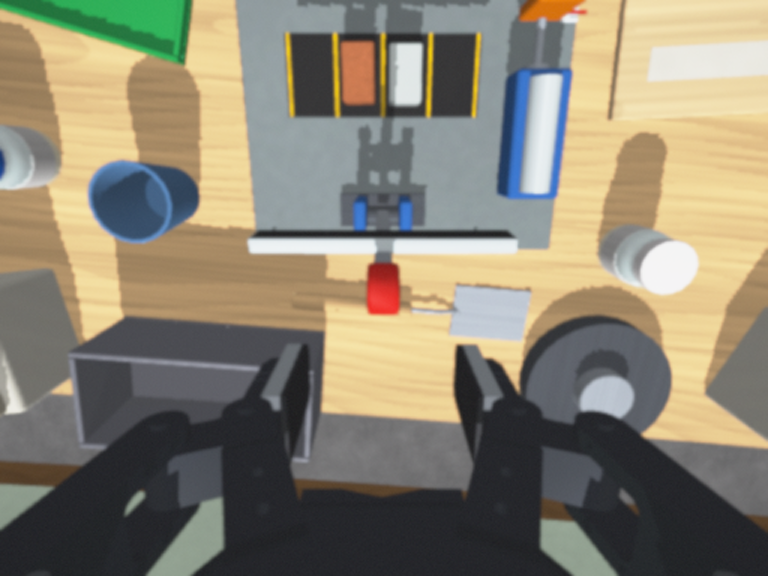

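send_rows(deltas=[[0.2,0,0,0.03,0,0,0],[0.2,0,0,0.075,0,10,0],[0.2,-0.005,0.01,0.115,0,20,0],[0.6,-0.011,0.03,0.14,0,30,0],[0.8,-0.017,0.06,0.1456,0,40,0],[1,-0.0236,0.09,0.1456,0,50,0],[1,-0.0236,0.12,0.1456,0,60,0],[1,-0.0236,0.14,0.1456,0,70,0],[1,-0.0236,0.14,0.1456,0,80,0],[1,-0.0236,0.14,0.1456,0,90,0]])

```text
t: 47.45
tool_pos: [0.551, -0.0489, 0.19]
tool_rot: [-1.569, -0.06, 0.066]
contact_force: [0.1, 0.1, 0.6]
opening: 0.0853
```

```bash
python3 - <<'E'
from h import *
go(rig2w(-.0,-.023,.015),4.9)
d=get_image("wrist"); np.savez("w31.npz",**d); crop(d,"w31.png",0,0,512,384,1.5); crop(d,"w31c.png",200,130,330,250,5)
E
```

```text
cur yaw 4.6 pos [ 0.551  -0.0489  0.19  ] open 0.0853 F [0.1 0.1 0.6] q1 -0.22 q6 -0.30 t 47.5
shift [ 0.0023  0.175  -0.0007] turn [-0.07 -0.31 -0.24]
```

View pics/w31.png

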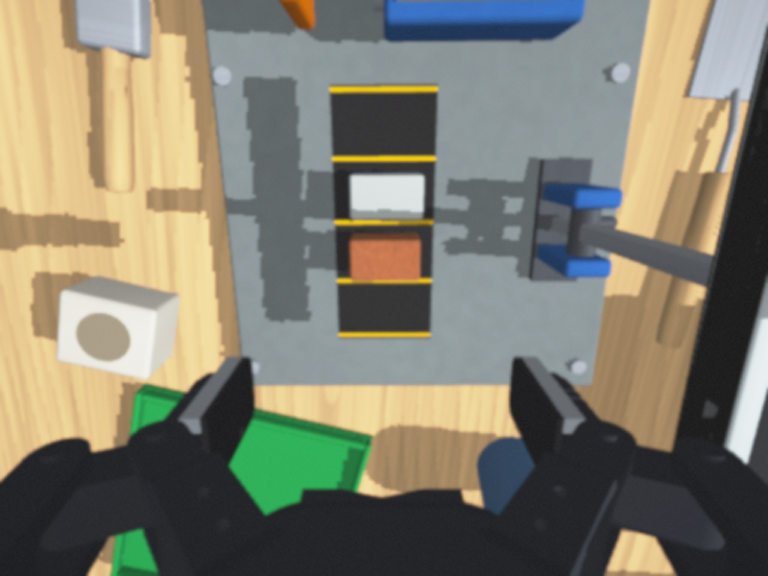

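View pics/w31c.png

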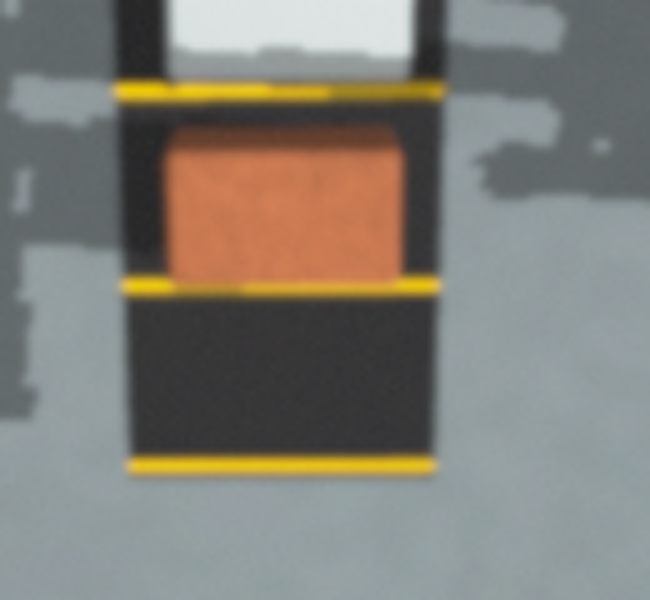

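```bash
python3 - <<'E'
from h import *
d=dict(np.load("w31.npz"))
hx,hy=.025,.015
m=[(-hx,hy,.05),(hx,hy,.05),(hx,-hy,.05),(-hx,-hy,.05)]
x,e,P=fit(d,m,[(200+(a-2)/5,130+(b-2)/5) for a,b in [(165,150),(403,148),(403,282),(168,282)]])
print(x,np.degrees(x[2]),e); go([x[0],x[1],.015],np.degrees(x[2]))
x,e,P=fit(d,m,[((a-.25)/1.5,(b-.25)/1.5) for a,b in [(349,175),(424,174),(424,219),(350,220)]])
print(x,np.degrees(x[2]),e)
print(rig2w(0,-.023,0),rig2w(0,.023,0))
E
```

```text
[ 0.55336668 -0.048162    0.08850427] 5.070921374397777 0.0007011180233453679
cur yaw 4.4 pos [ 0.5512 -0.0489  0.1903] open 0.0852 F [ 1.1 -0.1  0.1] q1 -0.22 q6 -0.30 t 47.5
shift [0.0029 0.1753 0.0004] turn [-0.06 -0.67 -0.21]
[ 0.55087818 -0.00502964  0.09510149] 5.448913807750867 0.00041090410621424933
[ 0.5525641  -0.04921598  0.        ] [ 0.5486359  -0.00338402  0.        ]
```

send_rows(deltas=[[1,0.002,0.04,0,0,-0.5,0],[1,0.0025,0.08,0,0,-0.5,0],[1,0.0025,0.115,0,0,-0.5,0],[1,0.0025,0.145,0,0,-0.5,0],[1,0.0025,0.163,0,0,-0.5,0],[1,0.0025,0.1735,0,0,-0.5,0],[1,0.0025,0.1735,0,0,-0.5,0],[-0.3,0.0025,0.1735,0,0,-0.5,0],[-0.3,0.0025,0.1735,0,0,-0.5,0],[-0.3,0.0025,0.1735,0,0,-0.5,0]], newtons=60)

```text
t: 48.75
tool_pos: [0.5563, -0.0493, 0.0207]
tool_rot: [-1.57, -0.077, 0.072]
contact_force: [-0.0, 0.1, 5.6]
opening: 0.0484
```

send_rows(deltas=[[-0.3,0,0,0,0,0,0],[-0.3,0,0,0,0,0,0],[-0.3,0,-0.01,0,0,0,0],[-0.3,0,-0.03,0,0,0,0],[-0.3,0,-0.06,0,0,0,0],[-0.3,0,-0.09,0,0,0,0],[-0.3,0,-0.12,0,0,0,0],[-0.3,0,-0.12,0,0,0,0],[-0.3,0,-0.12,0,0,0,0],[-0.3,0,-0.12,0,0,0,0]])

```text
t: 50.0
tool_pos: [0.5537, -0.0487, 0.137]
tool_rot: [-1.569, -0.072, 0.077]
contact_force: [0.4, -0.0, -1.1]
opening: 0.0484
```

```bash
python3 - <<'E'
from h import *
# tray corners
T=np.array([[.5494,-.2276],[.5162,-.4302],[.3125,-.3932],[.3477,-.1915]])
print(T.mean(0),np.degrees(np.arctan2(*(T[0]-T[3])[::-1])))
c=T.mean(0); a=np.arctan2(*(T[0]-T[3])[::-1]); u=np.array([-np.sin(a),np.cos(a)])
print("slots",c+u*.04,c-u*.04)
p=c-u*.04
go([p[0],p[1],.13],np.degrees(a))
d=get_image("wrist"); crop(d,"w32.png",0,0,512,384,1.2)
E
```

```text
[ 0.43145  -0.310625] -10.147282847044993
slots [ 0.43849716 -0.27125068] [ 0.42440284 -0.34999932]
cur yaw 5.4 pos [ 0.5537 -0.0487  0.137 ] open 0.0484 F [ 0.4 -0.  -1.1] q1 -0.22 q6 -0.32 t 50.0
shift [-0.1572  0.0072 -0.2878] turn [-0.04 15.57 -0.19]
```

View pics/w32.png

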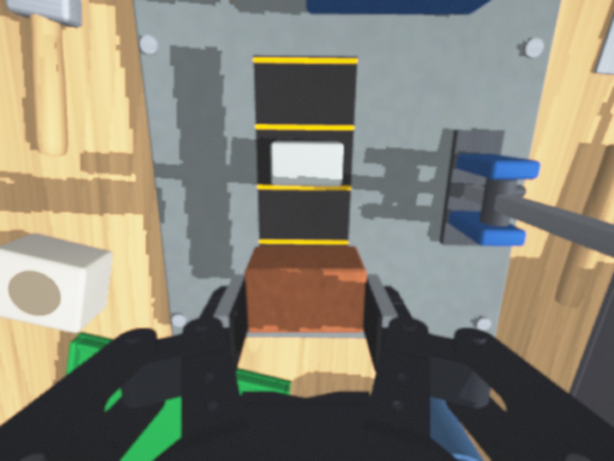

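send_rows(deltas=[[-0.3,-0.01,0,-0.02,0,1,0],[-0.3,-0.03,0,-0.055,0,3,0],[-0.3,-0.05,0,-0.095,0,6,0],[-0.3,-0.072,0,-0.135,0,9,0],[-0.3,-0.094,0,-0.175,0,12,0],[-0.3,-0.116,0,-0.215,0,15.5,0],[-0.3,-0.138,0,-0.255,0,15.5,0],[-0.3,-0.157,0,-0.288,0,15.5,0],[-0.3,-0.157,0.02,-0.288,0,15.5,0],[-0.3,-0.157,0.05,-0.288,0,15.5,0]])

```text
t: 51.3
tool_pos: [0.426, -0.3504, 0.0879]
tool_rot: [-1.566, 0.138, -0.139]
contact_force: [0.1, -0.4, -1.6]
opening: 0.0485
```

```bash
python3 - <<'E'
from h import *
go([.4244,-.35,.004],-10.1)
d=get_image("wrist"); crop(d,"w33.png",0,0,512,384,1.5)
E
```

```text
cur yaw -10.1 pos [ 0.426  -0.3504  0.0879] open 0.0485 F [ 0.1 -0.4 -1.6] q1 -0.82 q6 -0.65 t 51.3
shift [-0.0017  0.0839  0.0001] turn [-0.02 -0.02  0.03]
```

View pics/w33.png

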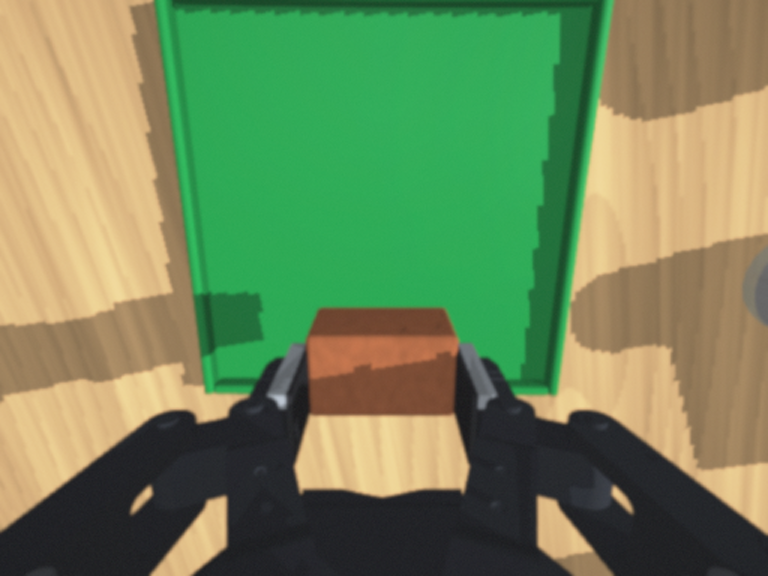

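send_rows(deltas=[[-0.3,0,0.02,0,0,0,0],[-0.3,0,0.04,0,0,0,0],[-0.3,0,0.06,0,0,0,0],[-0.3,0,0.072,0,0,0,0],[-0.3,0,0.078,0,0,0,0],[-0.3,0,0.081,0,0,0,0],[-0.3,0,0.083,0,0,0,0],[-0.3,0,0.0835,0,0,0,0],[-0.3,0,0.0835,0,0,0,0],[-0.3,0,0.0835,0,0,0,0]])

```text
t: 52.6
tool_pos: [0.4263, -0.351, 0.0066]
tool_rot: [-1.567, 0.137, -0.139]
contact_force: [-2.0, 1.2, 5.6]
opening: 0.0481
```

```bash
python3 - <<'E'
from h import *
go([.4244,-.35,.004],-10.1)
d=get_image("wrist"); crop(d,"w34.png",0,0,512,384,1.5)
E
```

```text
cur yaw -10.1 pos [ 0.4263 -0.351   0.0066] open 0.0481 F [-2.   1.2  5.6] q1 -0.82 q6 -0.65 t 52.6
shift [-0.0021  0.0026  0.0006] turn [0.04 0.03 0.05]
```

View pics/w34.png

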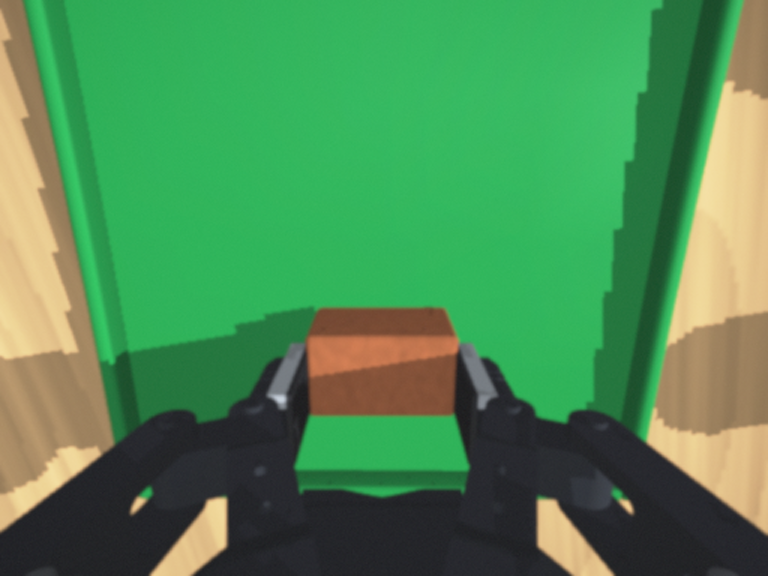

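send_rows(deltas=[[0.1,0,0,0,0,0,0],[0.4,0,0,0,0,0,0],[0.6,0,0,0,0,0,0],[0.6,0,0,0,0,0,0],[0.6,0,-0.015,0,0,0,0],[0.6,0,-0.05,0,0,0,0],[0.6,0,-0.1,0,0,0,0],[0.6,0,-0.15,0,0,0,0],[1,0,-0.15,0,0,0,0],[1,0,-0.15,0,0,0,0]])

```text
t: 53.9
tool_pos: [0.4259, -0.3505, 0.156]
tool_rot: [-1.567, 0.138, -0.139]
contact_force: [0.5, -0.1, -0.7]
opening: 0.0854
```

```bash
python3 - <<'E'
from h import *
go([.551,-.03,.17],5.2)
d=get_image("wrist"); crop(d,"w35.png",0,0,512,384,1.2)
E
```

```text
cur yaw -10.1 pos [ 0.4259 -0.3505  0.156 ] open 0.0854 F [ 0.5 -0.1 -0.7] q1 -0.82 q6 -0.65 t 53.9
shift [ 0.0671 -0.0141  0.3374] turn [  0.03 -15.27   0.03]
```

View pics/w35.png

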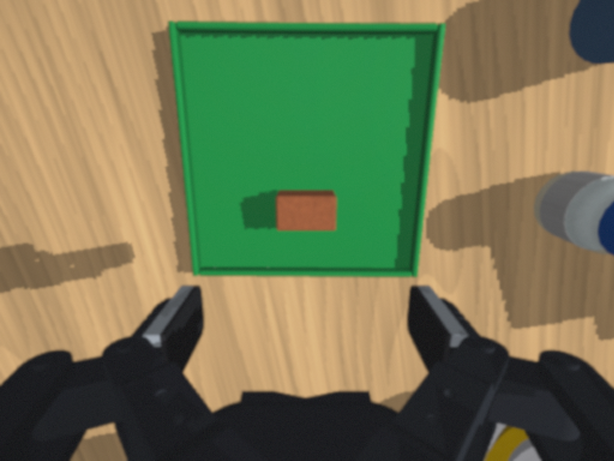

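Terracotta is in the tray. Now the grey bar.

send_rows(deltas=[[1,0.006,0,0.03,0,-2,0],[1,0.016,-0.01,0.08,0,-4,0],[1,0.027,-0.02,0.135,0,-7,0],[1,0.038,-0.03,0.19,0,-10,0],[1,0.049,-0.03,0.245,0,-13,0],[1,0.06,-0.03,0.295,0,-15.3,0],[1,0.067,-0.03,0.337,0,-15.3,0],[1,0.067,-0.03,0.337,0,-15.3,0],[1,0.067,-0.03,0.337,0,-15.3,0],[1,0.067,-0.03,0.337,0,-15.3,0]])

```text
t: 55.2
tool_pos: [0.5502, -0.0315, 0.1848]
tool_rot: [-1.57, -0.069, 0.071]
contact_force: [-0.3, 0.4, 0.1]
opening: 0.0852
```

```bash
python3 - <<'E'
from h import *
d=get_image("wrist"); np.savez("w36.npz",**d); crop(d,"w36.png",0,0,512,384,1.5); crop(d,"w36c.png",200,110,330,230,5)
E
```

```text
(no output)
```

View pics/w36.png

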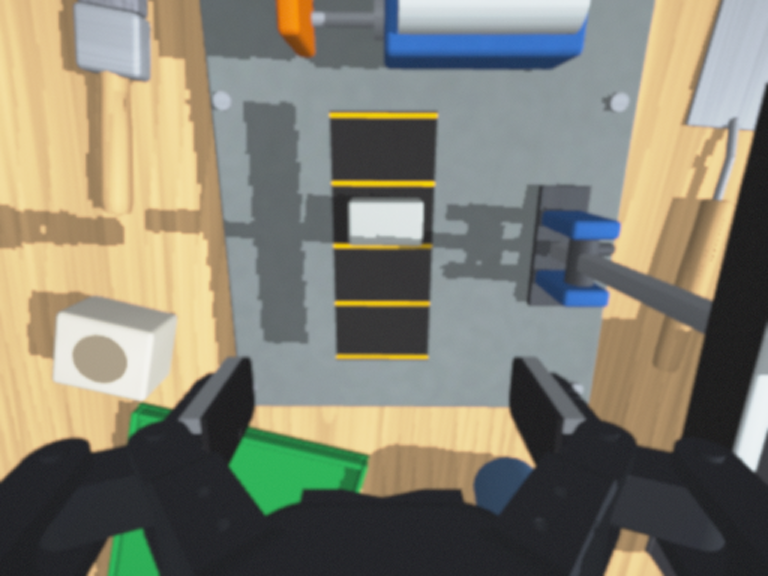

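View pics/w36c.png

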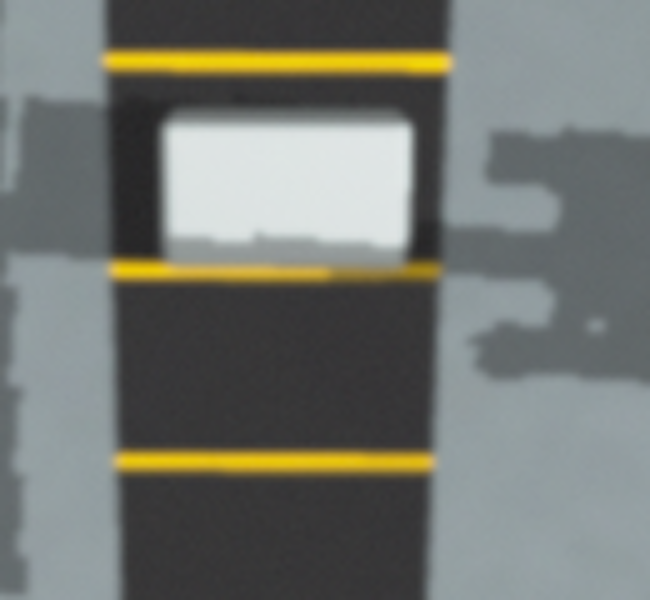

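```bash
python3 - <<'E'
from h import *
d=dict(np.load("w36.npz"))
hx,hy=.025,.015
m=[(-hx,hy,.05),(hx,hy,.05),(hx,-hy,.05),(-hx,-hy,.05)]
x,e,P=fit(d,m,[(200+(a-2)/5,110+(b-2)/5) for a,b in [(162,122),(412,124),(408,265),(165,263)]])
print(x,np.degrees(x[2]),e); go([x[0],x[1],.0165],np.degrees(x[2]))
E
```

```text
[ 0.55086528 -0.00429762  0.08453805] 4.843673505478983 0.0007466133571635315
cur yaw 5.1 pos [ 0.5504 -0.0315  0.1851] open 0.0852 F [-0.8  0.2 -0.1] q1 -0.19 q6 -0.28 t 55.2
shift [0.0031 0.1686 0.027 ] turn [-0.    0.28 -0.04]
```

send_rows(deltas=[[1,0.002,0.03,0.014,0,0.2,0],[1,0.003,0.07,0.027,0,0.2,0],[1,0.003,0.11,0.027,0,0.2,0],[1,0.003,0.14,0.027,0,0.2,0],[1,0.003,0.158,0.027,0,0.2,0],[1,0.003,0.168,0.027,0,0.2,0],[1,0.003,0.168,0.027,0,0.2,0],[-0.3,0.003,0.168,0.027,0,0.2,0],[-0.3,0.003,0.168,0.027,0,0.2,0],[-0.3,0.003,0.168,0.027,0,0.2,0]])

```text
t: 56.5
tool_pos: [0.5527, -0.0034, 0.0191]
tool_rot: [-1.57, -0.071, 0.067]
contact_force: [0.6, -0.8, 5.3]
opening: 0.0485
```

send_rows(deltas=[[-0.3,0,0,0,0,0,0],[-0.3,0,0,0,0,0,0],[-0.3,0,-0.01,0,0,0,0],[-0.3,0,-0.03,0,0,0,0],[-0.3,0,-0.06,0,0,0,0],[-0.3,0,-0.09,0,0,0,0],[-0.3,0,-0.12,0,0,0,0],[-0.3,0,-0.12,0,0,0,0],[-0.3,0,-0.12,0,0,0,0],[-0.3,0,-0.12,0,0,0,0]])

```text
t: 57.75
tool_pos: [0.5501, -0.0031, 0.1355]
tool_rot: [-1.569, -0.066, 0.072]
contact_force: [0.1, -0.5, -1.5]
opening: 0.0485
```

```bash
python3 - <<'E'
from h import *
go([.4385,-.2713,.13],-10.1)
d=get_image("wrist"); crop(d,"w37.png",0,0,512,384,1.2)
E
```

```text
cur yaw 5.0 pos [ 0.5501 -0.0031  0.1355] open 0.0485 F [ 0.1 -0.5 -1.5] q1 -0.14 q6 -0.23 t 57.8
shift [-0.1347  0.0057 -0.2574] turn [-0.02 15.13 -0.19]
```

View pics/w37.png

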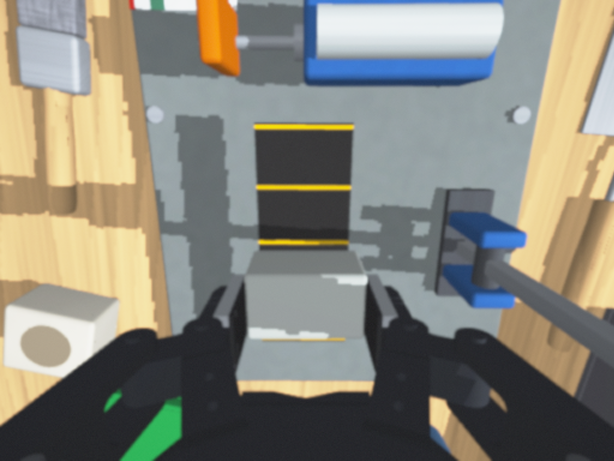

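send_rows(deltas=[[-0.3,-0.01,0,-0.02,0,1,0],[-0.3,-0.028,0,-0.055,0,3,0],[-0.3,-0.047,0,-0.09,0,6,0],[-0.3,-0.066,0,-0.126,0,9,0],[-0.3,-0.085,0,-0.162,0,12,0],[-0.3,-0.104,0,-0.198,0,15,0],[-0.3,-0.122,0,-0.233,0,15,0],[-0.3,-0.1347,0,-0.257,0,15,0],[-0.3,-0.1347,0.02,-0.257,0,15,0],[-0.3,-0.1347,0.04,-0.257,0,15,0]])

```text
t: 59.05
tool_pos: [0.4392, -0.2702, 0.0953]
tool_rot: [-1.565, 0.138, -0.136]
contact_force: [-0.1, -0.5, -1.0]
opening: 0.0488
```

```bash
python3 - <<'E'
from h import *
go([.4385,-.2713,.005],-10.1)
d=get_image("wrist"); crop(d,"w38.png",0,0,512,384,1.2)
d=get_image("top"); crop(d,"t38.png",280,150,440,300,4)
E
```

```text
cur yaw -10.0 pos [ 0.4392 -0.2702  0.0953] open 0.0488 F [-0.1 -0.5 -1. ] q1 -0.70 q6 -0.52 t 59.0
shift [-0.0003  0.0903 -0.0013] turn [-0.09  0.1  -0.09]
```

View pics/w38.png

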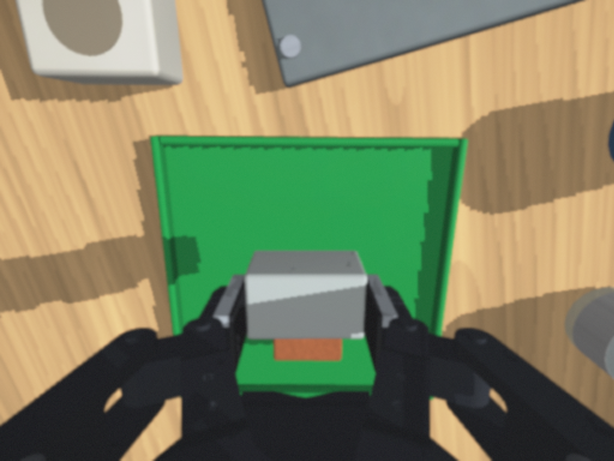

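View pics/t38.png

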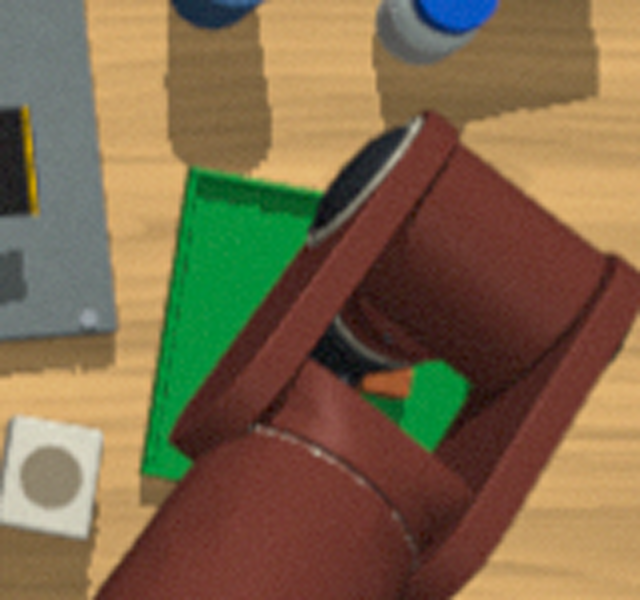

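send_rows(deltas=[[-0.3,0,0.02,0,0,0,0],[-0.3,0,0.04,0,0,0,0],[-0.3,0,0.06,0,0,0,0],[-0.3,0,0.075,0,0,0,0],[-0.3,0,0.083,0,0,0,0],[-0.3,0,0.088,0,0,0,0],[-0.3,0,0.09,0,0,0,0],[-0.3,0,0.091,0,0,0,0],[-0.3,0,0.091,0,0,0,0],[-0.3,0,0.091,0,0,0,0]])

```text
t: 60.4
tool_pos: [0.4399, -0.2713, 0.0069]
tool_rot: [-1.567, 0.136, -0.137]
contact_force: [-0.7, -0.8, -1.9]
opening: 0.0484
```

```bash
python3 - <<'E'
from h import *
go([.4385,-.2713,.003],-10.1)
d=get_image("wrist"); crop(d,"w39.png",0,0,512,384,1.2)
E
```

```text
cur yaw -10.0 pos [ 0.4399 -0.2713  0.0069] open 0.0484 F [-0.7 -0.8 -1.9] q1 -0.70 q6 -0.52 t 60.4
shift [-0.0014  0.0039 -0.0003] turn [0.02 0.13 0.03]
```

View pics/w39.png

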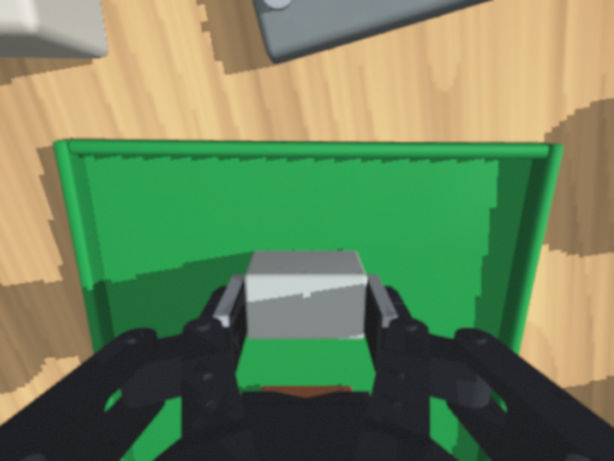

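Not yet in contact; lower ~4 mm, release, and rise.

send_rows(deltas=[[-0.3,0,0.002,0,0,0,0],[-0.3,0,0.003,0,0,0,0],[-0.3,0,0.003,0,0,0,0],[0.1,0,0.003,0,0,0,0],[0.5,0,0.003,0,0,0,0],[0.6,0,0.003,0,0,0,0],[0.6,0,0.003,0,0,0,0],[0.6,0,-0.015,0,0,0,0],[0.6,0,-0.06,0,0,0,0],[0.6,0,-0.11,0,0,0,0]])

```text
t: 61.7
tool_pos: [0.4393, -0.2708, 0.1182]
tool_rot: [-1.566, 0.137, -0.136]
contact_force: [0.8, -0.5, -0.3]
opening: 0.0684
```

```bash
python3 - <<'E'
from h import *
go([.33,-.45,.25],-10.1)
d=get_image("wrist"); crop(d,"w40.png",0,0,512,384,1.2)
E
```

```text
cur yaw -10.0 pos [ 0.4393 -0.2708  0.1182] open 0.0684 F [ 0.8 -0.5 -0.3] q1 -0.70 q6 -0.52 t 61.7
shift [-0.0767 -0.1318 -0.1954] turn [-0.02  0.13 -0.03]
```

View pics/w40.png

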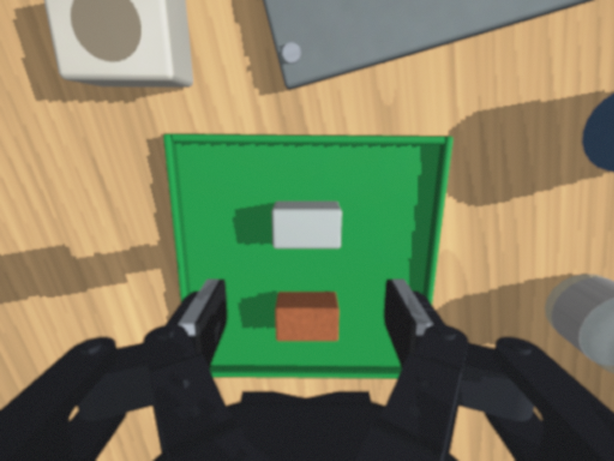

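Both bars are in the tray. Back off to the clear and check the whole scene.

send_rows(deltas=[[0.6,0,-0.04,0,0,0,0],[0.6,0,-0.08,0,0,0,0],[0.6,0,-0.12,-0.01,0,0,0],[0.6,-0.01,-0.132,-0.04,0,0,0],[0.6,-0.025,-0.132,-0.08,0,0,0],[0.6,-0.04,-0.132,-0.12,0,0,0],[0.6,-0.055,-0.132,-0.16,0,0,0],[0.6,-0.077,-0.132,-0.195,0,0,0],[0.6,-0.077,-0.132,-0.22,0,0,0],[0.6,-0.077,-0.132,-0.22,0,0,0]])

```text
t: 63.0
tool_pos: [0.3251, -0.4756, 0.2494]
tool_rot: [-1.567, 0.138, -0.139]
contact_force: [0.1, 0.7, -0.4]
opening: 0.0682
```

```bash
python3 - <<'E'
from h import *
o=get_obs(); print(o["tool_pos"],o["t"],abs(o["dq"]).max())
for n in ("scene","top"):
    d=get_image(n); crop(d,n+"9.png",0,0,512,384,1.5)
E
```

```text
[ 0.32508124 -0.47555705  0.24935164] 63.0 0.03142460291347623
```

View pics/scene9.png

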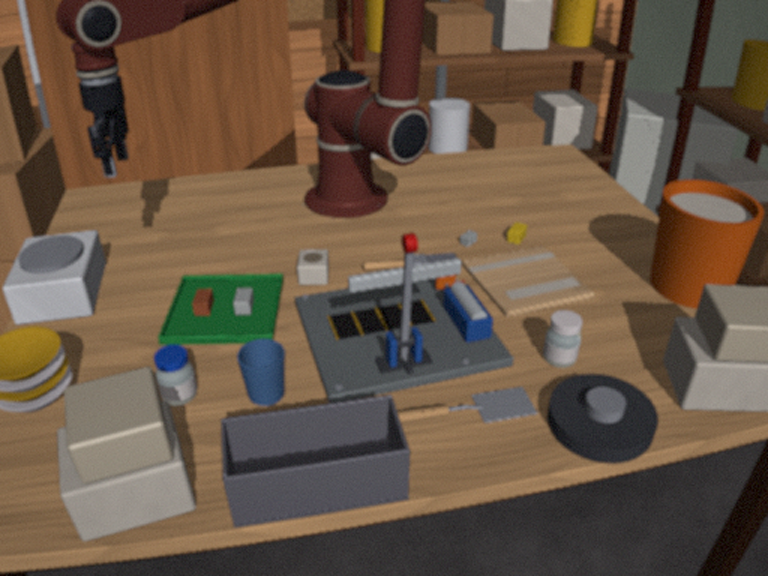

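View pics/top9.png

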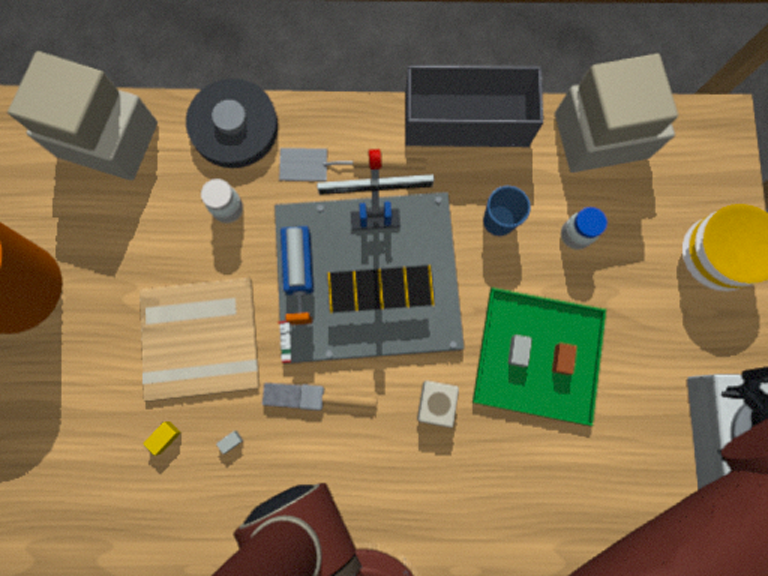

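```bash
python3 -c "
from station import *
print(finish_job())"
```

```text
the job is handed in; nothing more can be done
None
```

The proof test is done and handed in at about 63 s. Only two bars were on the ware board, terracotta (bar1) and the larger pale grey one (bar4). I left the small grey bar and the yellow one where they lay.

- **Bars and clamp:** I laid the bars lengthwise in the two middle bays, about 1 to 2 mm off centre, and closed the clamp onto them.
- **Gauge:** I pulled it about 50 mm. The close-up partway through the hold showed the pointer in the middle of the green band. It was in the band a little over 2 s, and all my readings stayed well short of the red. I then led it fully home before letting go.
- **Final state:** I swung the clamp fully open and set both bars flat in the green tray. The last overhead and scene pictures show the clamp standing open, the gauge home, both bars in the tray and everything else where it started, with the robot clear.

**What disagreed:** the fingertips stood roughly 20 to 25 mm farther back than the interface text says. My first try on the terracotta bar therefore closed just above it, without pressing on it. I set the grip heights from the pictures and contact forces after that. I saw no sign of the grip slackening or of a bar being knocked aside.

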